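Set up a spindle on V-blocks for a run-out check

ROBOT

A 6-joint arm with a two-finger parallel gripper is mounted at the origin on a cart in front of the work surface, level with it; the furniture and walls round the work are solid. World frame = base frame: x ahead of the robot, y to its left, z up, the work surface at z = 0. Lengths are in m, angles in rad, forces in N, time in s.
With the tool pointing down it reaches from about 0.325 to 1 m from the base axis. Payload 5.1 kg.
Tool frame: the origin (TCP) lies on the centre line of the jaws, within the pads' length; the fingertips stand 25 mm ahead of it and the grasp point (between the pads) lies 6 mm ahead of it (r.tips_ahead is the distance from the TCP to the fingertips, in m); z points along the fingers, x is the direction in which the jaws open and shut, and the axes are right-handed (so a half turn about z gives the same grasp; the last joint's range is limited). The gripper opens to 85 mm and grips with 20 to 120 N. Pads are 22 mm wide; open, the fingers measure 114 mm over their backs; the gripper's body (76 mm by 85 mm) begins 54 mm behind the grasp point. The pads swing forward as they close: fully open they stand 13 mm farther back than shut.
Start: joints at [-1.406, 0.124, 1.65, -0, 1.367, -0.083], TCP at [0.159, -0.63, 0.224] pointing down, gripper open.
Joint ranges: [-2.61, 2.61], [-1.02, 2.33], [0.03, 2.71], [-1.35, 4.49], [0.32, 2.68], [-2.91, 2.91]. Speed limits (rad/s): [2.57, 2.57, 3.14, 3.14, 3.14, 3.14].

INTERFACE

Orientations are given as a 3x3 rotation matrix whose columns are the frame's x, y, z axes.
In Python, from bench import r, viewer gives the robot as it stands. The module is installed in compiled form; this text tells all that it offers.
- The arm moves only by the tool jog_arm, never from a script. Its argument "targets" is a list that holds one entry, the list of rows, each a list of 7 numbers: the turn, a rotation vector about the tool's x, y, z in rad, then the shift along the tool's x, y, z in m, then the finger opening in m, from 0 to 0.0854. A call has 1 to 10 rows; each row is the pose to reach, as a shift and turn from the pose commanded when the call began, along the tool's axes at that moment; what a row does not reach only later rows make up. A row lasts 1/10 s, in which the tool goes at most 50 mm and 8.59 degrees, less where a joint would pass 70% of its speed; a pose out of reach is approached as far as the arm can. A call with a gripper value outside its range is refused whole. The fingers move at their own pace and stop on an object; the grip force is fixed at half the most. Time passes only in rows, so rows that repeat a pose let the fingers close. It gives the time, the measured TCP pose, the force and the opening at its end, in the units of the state.
- r.observe(): the state, without advancing time (a new reading comes with each control period).
- viewer.camera(name): name is "scene" or "top"; returns the picture (400x640x3 uint8, blue, green, red); there is no depth.
- viewer.camera_params(name): a dict with "intrinsics" (3x3 intrinsics, pixels), "R" (3x3) and "t" (3): a world point X has camera coordinates R X + t. Camera axes: x right, y down, z forward; pixel columns grow to the right and rows downward; lengths in m; the calibration is good to about 2 mm. A picture is of the moment at which its call begins. camera_params takes no time and is no camera call.
- r.finish_job(): hands the job in, once; it reports no verdict.
The state is a dict: "time_s": time; "qpos": joint angles; "joint_vel": joint speeds; "tau": joint torques, N m; "position": TCP position; "tool_rot": TCP orientation; "wrist_force": force on the tool from outside, world axes, zero at the start; "wrist_torque": the same for the moment, N m; "grip_width": finger opening in m.
Only numpy, scipy, OpenCV 4.12 (cv2) and the standard library are available. Lean on these libraries where they do the work, as an engineer would, in place of code of your own. Each camera call takes 0.05 s, during which the arm holds its last target.

TASK

Set up the spindle shaft for a run-out check on the granite plate: stand the loose V-block to the right of the clamped one, in line with it and 110 mm from it centre to centre; draw the shaft straight out of its bearing bracket and lay it in the two V-blocks, its middle midway between them. Stand the end stop on the plate with its brass button against the shaft's left-hand end, and stand the dial gauge on the plate behind the shaft, square to it and midway between the V-blocks, so that its plunger rests on top of the shaft and is pushed partway in. Do not disturb the tape measure or the red screwdriver.

Things in the scene. Friction and masses are not known exactly. Their poses are not given: they have to be found in the camera images.
- plate: Dark grey granite surface plate, 180 x 260 x 25 mm, fixed on the bench; its top is 25 mm above the bench. Origin: centre of its underside; y runs along the 260 mm side and points to the left as seen from the robot, x away from the robot.
- vblock_fixed: Bright steel V-block, clamped to the plate by a low black toe clamp (25 mm high) at its front. 50 mm (x) by 36 mm (y) by 44 mm high. The 90 degree V runs along y, 32 mm wide at the mouth; the 20 mm shaft lying in it has its axis 42 mm above the block's underside. Origin: centre of its underside, on the plate's top; x points away from the robot, y to the left.
- vblock_loose: Loose bright steel V-block standing on the bench, the twin of the clamped one: 50 mm (x) by 36 mm (y) by 44 mm high, 0.45 kg, V along its y axis, the same either way round. Origin: centre of its underside. Grip it across the 50 mm.
- bracket: Green-grey bearing bracket fixed on the bench; origin: centre of the underside; x is the shaft's direction, away from the robot. At the back (x 46 to 94 mm) a pedestal 85 mm high with a 22 mm brass-bushed bore, in front (x -80 to -65 mm) an open half bearing 50 mm high. The shaft lies level, axis 50 mm up, its last 35 to 45 mm in the bush: pull it along -x until clear, then lift.
- shaft: Bright round steel shaft, 20 mm diameter, 170 mm long, 0.38 kg, both ends alike, at the start in the bearing bracket pointing towards the robot. Origin: its middle, on the axis; its x axis is the shaft's axis (it may turn about that axis).
- stop: Black end stop standing on the bench, 0.4 kg: foot 44 x 44 x 12 mm, upright 30 mm (x) by 20 mm (y) reaching 70 mm above the underside, and a brass button 12 mm in diameter on its -y face, whose tip is 26 mm from the origin along -y and 42 mm above the underside. Origin: centre of the foot's underside. Grip the upright across its 30 mm.
- gauge: Dial gauge on a stand, 0.75 kg: red base 70 (x) by 56 (y) by 30 mm, square 18 mm column at the middle, 190 mm high, free to grip above 125 mm; arm along -x with a round white-faced dial. Origin: centre of the underside. The plunger points down at x = -70 mm; its ball tip when out is 47 mm above the underside's level, so a shaft in the V-blocks on the plate pushes it in about 5 mm.
- gauge_plunger (a joint): How far the gauge's plunger is pushed in, m: 0 when hanging free, at most 0.010. A light spring, about 0.3 N at the start and 0.8 N at 5 mm.
- tape_measure: Dark green tape measure standing on the bench at the left, 32 x 79 x 62 mm; leave it alone. Origin: centre of its underside.
- screwdriver_1: Screwdriver with a red handle lying on the bench at the right, 202 mm long; leave it alone. Origin: middle of its underside.
Things that resemble listed ones, but are neither listed nor needed, are in the scene too. What is shaped like the vblock_loose but orange is not meant.

How it is judged:
At the end, for the whole second after the job is handed in: Right of the clamped V-block: loose V-block 110 +-12 mm, shaft in both Vs with its middle 55 +-12 mm, gauge behind at 55 +-15 mm, plunger in 1.5-9 mm; all in line +-8 mm; stop +-10 mm in line, button within 10 mm of the left shaft end. On the plate, upright, released, at rest (x of vblock_loose in the frame of vblock_fixed between -0.008 and 0.008 m and y of vblock_loose in the frame of vblock_fixed between -0.122 and -0.098 m and z of vblock_loose in the frame of vblock_fixed between -0.004 and 0.004 m and angle between the y axis of vblock_loose and the y axis of vblock_fixed, either way round below 0.12 rad and angle between each of vblock_loose, stop, gauge's own z axis and vertical below 0.05 rad and x of shaft in the frame of vblock_fixed between -0.008 and 0.008 m and y of shaft in the frame of vblock_fixed between -0.067 and -0.043 m and z of shaft in the frame of vblock_fixed between 0.038 and 0.046 m and angle between the x axis of shaft and the y axis of vblock_fixed, either way round below 0.12 rad and y of shaft in the frame of stop between -0.121 and -0.108 m and x of shaft in the frame of stop between -0.02 and 0.02 m and x of stop in the frame of vblock_fixed between -0.01 and 0.01 m and z of stop in the frame of vblock_fixed between -0.004 and 0.004 m and y of stop in the frame of vblock_fixed above 0.03 m and value of joint gauge_plunger between 0.0015 and 0.009 m and x of gauge in the frame of vblock_fixed between 0.055 and 0.085 m and y of gauge in the frame of vblock_fixed between -0.07 and -0.04 m and z of gauge in the frame of vblock_fixed between -0.004 and 0.004 m and angle between the x axis of gauge and the x axis of vblock_fixed, either way round below 0.2 rad and linear speed of each of vblock_loose, shaft, stop, gauge below 0.01 m/s and angular speed of each of vblock_loose, shaft, stop, gauge below 0.1 rad/s); the robot touches nothing.
It fails at once if the tape measure is pushed more than 20 mm (distance of tape_measure from where it was at the start of the episode above 0.02 m).
It fails at once if the red screwdriver is pushed more than 20 mm (distance of screwdriver_1 from where it was at the start of the episode above 0.02 m).
It also fails if it takes over 125 s, if anything falls off the work surface, if the arm or the gripper's body presses on something with over 40 N, if the wrist force passes 120 N, or if a joint passes its speed limit or range.

## Working session

There is one attempt and no reset: what is moved stays moved. The work goes in short steps, Python scripts to look and compute and a tool call to move; the robot and the scene stay as the last step left them, time stands still between calls to the robot, and variables do not carry over. Pictures are saved under pics/ and viewed, and the job is handed in when it is done.

Besides the shell and the picture viewer there is one more tool, called in YAML: its name, and indented under it one key for each argument. jog_arm: Moves the arm, as the interface text tells. Its arguments: {"type":"object","properties":{"targets":{"type":"array"}},"required":["targets"]}

```bash
mkdir -p pics; ls; python3 - <<'E'
from bench import r, viewer
import cv2
for n in ("scene","top"):
    cv2.imwrite(f"pics/{n}0.png",viewer.camera(n)); print(n,viewer.camera_params(n))
s=r.observe();print(s, r.tips_ahead)
E
```

```text
pics
scene {'intrinsics': array([[483.79592898,   0.        , 316.5527425 ],
       [  0.        , 483.79592898, 190.09490374],
       [  0.        ,   0.        ,   1.        ]]), 'R': array([[-0.90062815, -0.43424301, -0.01737653],
       [-0.1891588 ,  0.42768925, -0.88391225],
       [ 0.39126447, -0.79278933, -0.46732986]]), 't': array([0.45074266, 0.14431465, 1.15720028])}
top {'intrinsics': array([[376.67653347,   0.        , 322.10396561],
       [  0.        , 376.67653347, 195.34491469],
       [  0.        ,   0.        ,   1.        ]]), 'R': array([[ 7.01749293e-04, -9.99996122e-01,  2.69520332e-03],
       [-9.87144939e-01, -1.12348992e-03, -1.59823675e-01],
       [ 1.59826083e-01, -2.54840016e-03, -9.87141899e-01]]), 't': array([0.01070225, 0.47719308, 1.00280526])}
{'time_s': 0.1, 'qpos': array([-1.40561208e+00,  1.24444294e-01,  1.65153699e+00,  1.05530700e-05,
        1.36751020e+00, -8.25713590e-02]), 'joint_vel': array([-1.03912893e-03, -3.20589245e-04, -2.28988570e-03, -1.41440499e-03,
        9.20411341e-04, -7.66294958e-06]), 'tau': array([ 4.38726192e-04, -4.24932075e+01, -3.66654360e+01, -1.89221546e-04,
        3.98971213e-03,  1.10621613e-05]), 'position': array([ 0.15929764, -0.62959192,  0.22247337]), 'tool_rot': array([[ 2.45226353e-01, -9.69465804e-01, -3.02037782e-04],
       [-9.69464006e-01, -2.45226482e-01,  1.87468591e-03],
       [-1.89151154e-03, -1.66907629e-04, -9.99998197e-01]]), 'wrist_force': array([-0.35693698,  0.60700871, -0.41431409]), 'wrist_torque': array([ 0.02760265, -0.02093555,  0.024483  ]), 'grip_width': 0.08547156179340352} 0.025
```

View pics/scene0.png

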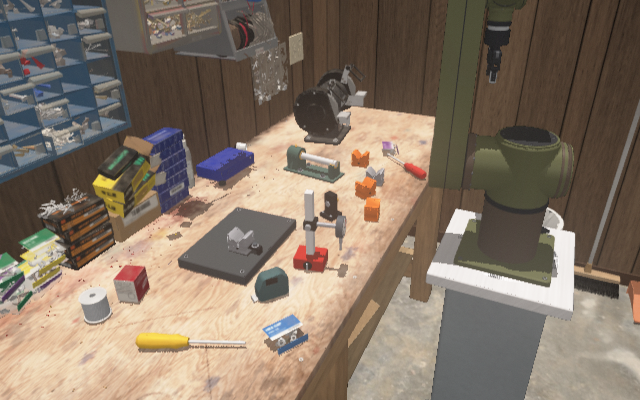

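View pics/top0.png

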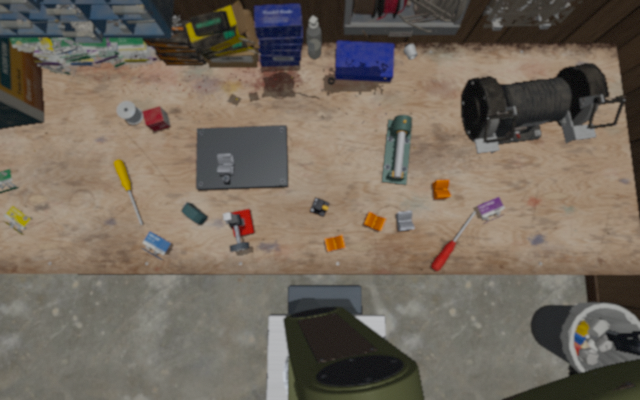

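The top view shows the plate at (242,157), the clamped V-block at (225,163), the bracket with shaft at (397,150), the loose grey V-block at (404,221), the stop at (319,207), the gauge at (241,223) and the tape at (195,213). Next I'll enlarge the details.

```bash
python3 - <<'E'
import cv2,numpy as np
t=cv2.imread("pics/top0.png"); s=cv2.imread("pics/scene0.png")
def crop(im,x,y,w,h,k): return cv2.resize(im[y:y+h,x:x+w],None,fx=k,fy=k,interpolation=cv2.INTER_NEAREST)
cv2.imwrite("pics/ta.png",crop(t,175,115,130,95,6))
cv2.imwrite("pics/tb.png",crop(t,215,195,130,65,6))
cv2.imwrite("pics/tc.png",crop(t,365,110,100,130,4))
cv2.imwrite("pics/sa.png",crop(s,170,180,190,130,4))
cv2.imwrite("pics/sb.png",crop(s,270,130,170,100,4))
E
```

```text
(no output)
```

View pics/ta.png

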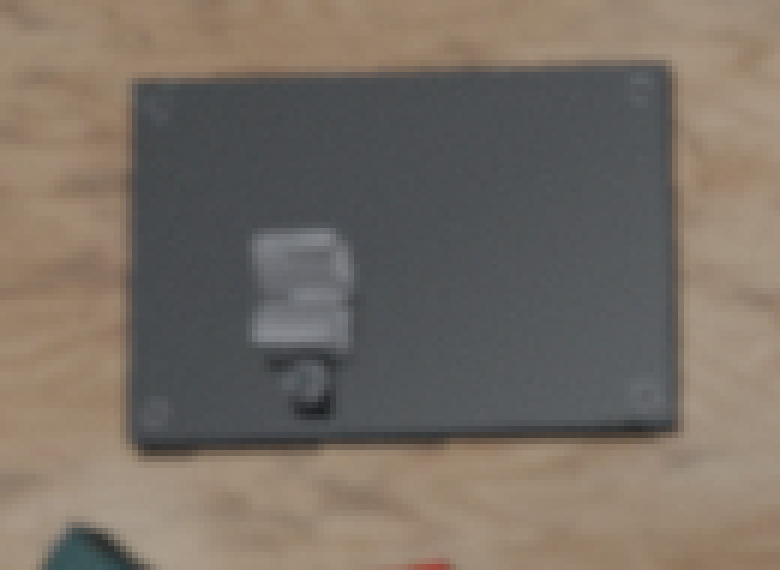

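View pics/tb.png

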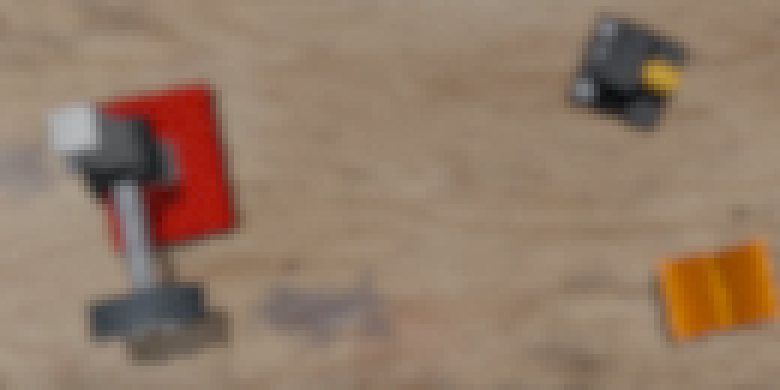

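View pics/tc.png

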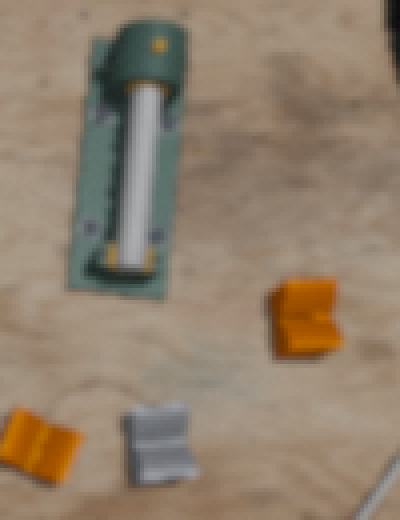

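View pics/sa.png

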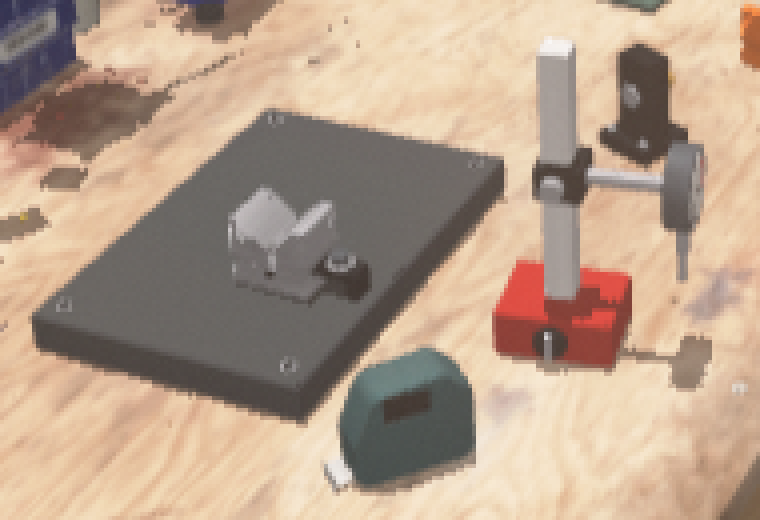

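View pics/sb.png

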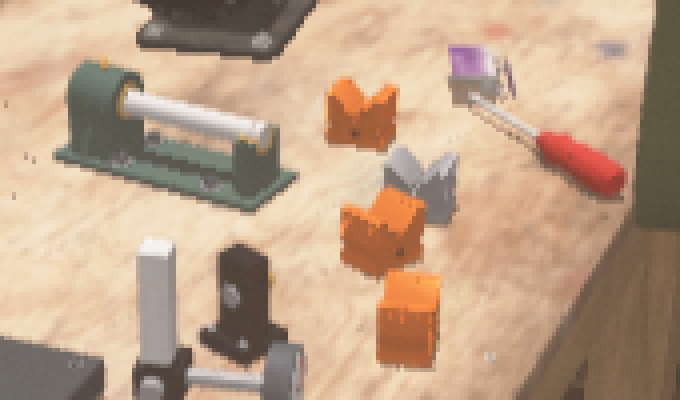

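```bash
cat > h.py <<'E'
import cv2,numpy as np
from bench import r,viewer
P={n:viewer.camera_params(n) for n in("scene","top")}
def ray(n,u,v):
    p=P[n];C=-p["R"].T@p["t"];d=p["R"].T@np.linalg.inv(p["intrinsics"])@np.array([u,v,1.]);return C,d/np.linalg.norm(d)
def onz(n,u,v,z):
    C,d=ray(n,u,v);return C+d*(z-C[2])/d[2]
def proj(n,X):
    p=P[n];c=p["intrinsics"]@(p["R"]@np.asarray(X,float)+p["t"]);return c[:2]/c[2]
def zoom(im,x,y,w,h,k,f,step=10):
    o=cv2.resize(im[y:y+h,x:x+w],None,fx=k,fy=k,interpolation=cv2.INTER_CUBIC)
    for u in range(x,x+w,step):
        if u%step==0: pass
    for u in range((x//step+1)*step,x+w,step):
        X=int((u-x+.5)*k);cv2.line(o,(X,0),(X,6),(0,0,255),1);cv2.putText(o,str(u),(X+1,16),0,.35,(0,0,255),1)
    for v in range((y//step+1)*step,y+h,step):
        Y=int((v-y+.5)*k);cv2.line(o,(0,Y),(6,Y),(0,0,255),1);cv2.putText(o,str(v),(7,Y+4),0,.35,(0,0,255),1)
    cv2.imwrite("pics/"+f,o)
E
python3 - <<'E'
from h import *
t=cv2.imread("pics/top0.png")
print(proj("top",[0.5,0,0]),[-P[n]["R"].T@P[n]["t"] for n in P])
a=lambda x,y,w,h:cv2.resize(t[y:y+h,x:x+w],None,fx=12,fy=12,interpolation=cv2.INTER_CUBIC)
zoom(t,210,145,33,45,13,"v1.png",5)
zoom(t,392,205,30,32,18,"v2.png",5)
zoom(t,305,192,30,32,18,"v3.png",5)
zoom(t,215,200,50,60,10,"v4.png",5)
zoom(t,378,110,40,80,7,"v5.png",5)
E
```

```text
[325.94933693 189.64654345] [array([-0.01952143,  1.05142605,  0.67618807]), array([0.31077679, 0.01379388, 1.066149  ])]
```

View pics/v1.png

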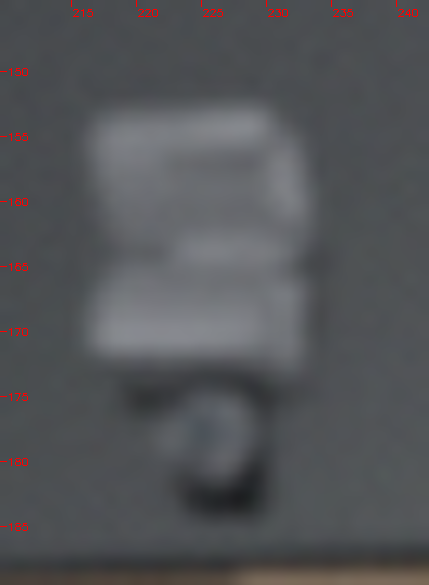

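View pics/v2.png

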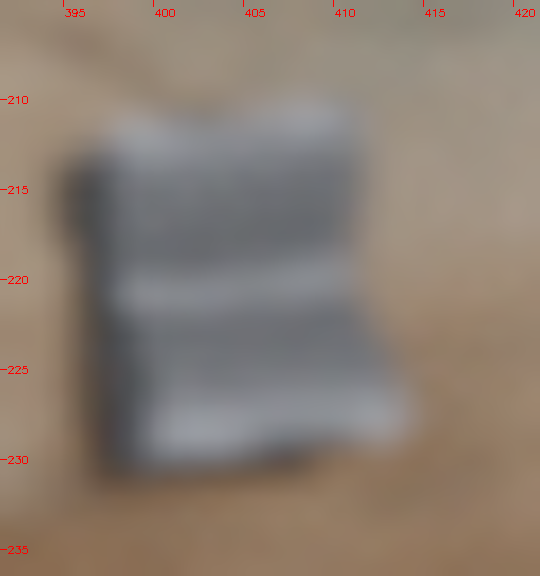

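View pics/v3.png

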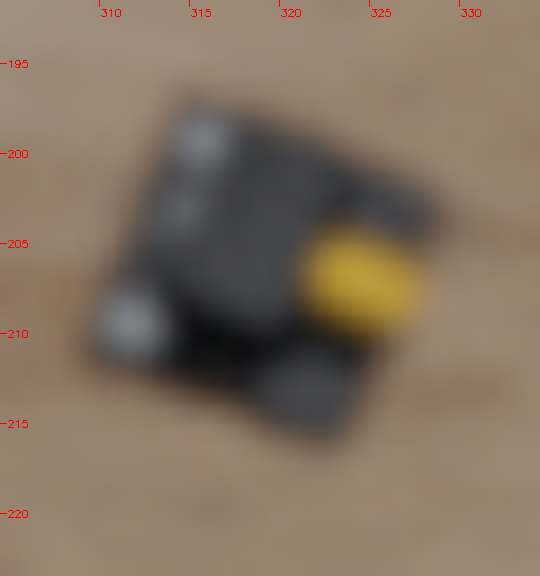

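View pics/v4.png

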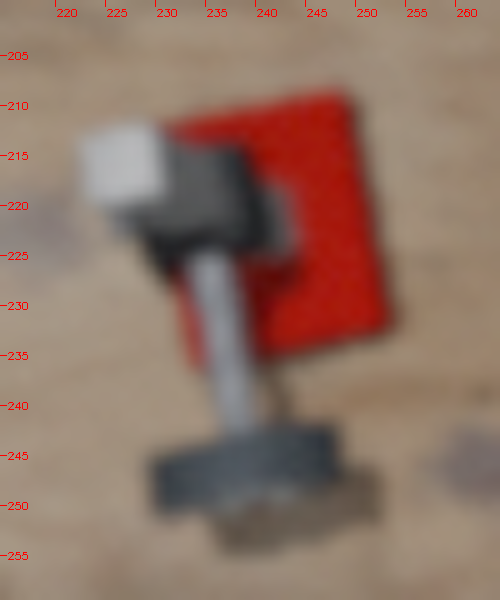

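View pics/v5.png

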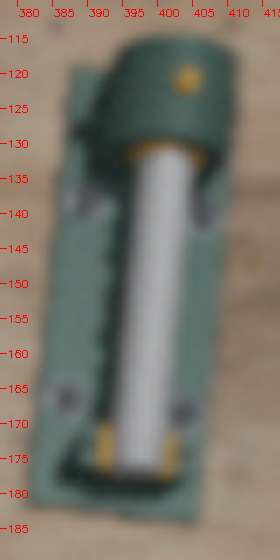

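```bash
python3 - <<'E'
from h import *
np.set_printoptions(precision=4,suppress=True)
T=lambda u,v,z:onz("top",u,v,z)[:2]
def c6(u,v):return 175+u/6-.5,115+v/6-.5
pl=[T(*c6(*p),.025) for p in [(133,85),(668,68),(678,428),(133,440)]]
print("plate",pl,np.mean(pl,0)); 
ang=lambda a,b:np.arctan2(*(np.array(a)-b)[[1,0]])
print("yaw", ang(pl[0],pl[1])-np.pi/2, ang(pl[3],pl[2])-np.pi/2, ang(pl[0],pl[3]),ang(pl[1],pl[2]))
f=[T(*p,.069) for p in [(216.4,153.3),(230.3,152.6),(229.9,171.3),(216.3,171.6)]]
print("fixed",f,np.mean(f,0),ang(f[0],f[1])-np.pi/2,ang(f[3],f[2])-np.pi/2,"br",T(232.7,173,.025))
l=[T(*p,.044) for p in [(397.3,211.7),(410.9,209.9),(414.4,228.9),(399.6,230.6)]]
print("loose",l,np.mean(l,0),ang(l[0],l[1])-np.pi/2,ang(l[3],l[2])-np.pi/2,ang(l[0],l[3]),ang(l[1],l[2]))
s=[T(*p,.006) for p in [(315.05,196.8),(328.7,202.9),(323.1,216.2),(309.5,211.8)]]
print("stop",s,np.mean(s,0),ang(s[0],s[1])-np.pi/2,ang(s[3],s[2])-np.pi/2,ang(s[0],s[3]),ang(s[1],s[2]))
print("button",T(324.8,207.1,.048))
print("gauge col",T(226.7,215.8,.19),"base",T(249.5,208.5,.03),T(253.8,232.2,.03))
a,b=T(401.5,130.9,.06),T(397.2,176.9,.06);print("shaft",a,b,ang(a,b))
br=[T(*p,.008) for p in[(381.8,181.6),(406.1,183.8),(388.2,119.2)]];print("bracket",br,ang(br[2],br[0]),ang(br[0],br[1])-np.pi/2)
E
```

```text
plate [array([0.6735, 0.3725]), array([0.6824, 0.1159]), array([0.5063, 0.1084]), array([0.5003, 0.3632])] [0.5906 0.24  ]
yaw 0.03485764329102059 0.023613800782118055 0.0538279734233465 0.042658689215326985
fixed [array([0.5881, 0.2998]), array([0.5902, 0.2619]), array([0.5379, 0.2609]), array([0.537 , 0.2977])] [0.5633 0.2801] 0.05351956070104458 0.023926919415418135 br [0.543  0.2637]
loose [array([ 0.4313, -0.1943]), array([ 0.4362, -0.2316]), array([ 0.3844, -0.2392]), array([ 0.3797, -0.1989])] [ 0.4079 -0.216 ] 0.13275101260131894 0.11451874946654428 0.08958556013284416 0.14509430310528332
stop [array([0.4782, 0.0312]), array([ 0.4607, -0.0077]), array([0.4227, 0.0082]), array([0.4352, 0.0467])] [0.4492 0.0196] -0.42332141740335394 -0.3131566289766019 -0.34698227241082485 -0.39670778130618395
button [0.4432 0.0038]
gauge col [0.404  0.2342] base [0.4414 0.2122] [0.376  0.1983]
shaft [ 0.6557 -0.2098] [ 0.5249 -0.1937] -0.12214438526039326
bracket [array([ 0.5222, -0.1599]), array([ 0.5158, -0.2293]), array([ 0.7094, -0.1833])] -0.1246607731263393 -0.09093745667662678
```

```bash
cat >> h.py <<'E'
def box(im,n,x,y,yaw,lx,ly,z0,z1,col=(0,255,0),k=1,o=(0,0),cx=0,cy=0):
    c,s=np.cos(yaw),np.sin(yaw)
    def q(a,b,z):
        a+=cx;b+=cy
        p=(proj(n,[x+c*a-s*b,y+s*a+c*b,z])-np.array(o)+.5)*k
        return tuple(int(round(i)) for i in p)
    R=[(-lx/2,-ly/2),(lx/2,-ly/2),(lx/2,ly/2),(-lx/2,ly/2)]
    for z in(z0,z1):
        for i in range(4): cv2.line(im,q(*R[i],z),q(*R[(i+1)%4],z),col,1)
    for a in R: cv2.line(im,q(*a,z0),q(*a,z1),col,1)
def up(im,x,y,w,h,k):return cv2.resize(im[y:y+h,x:x+w],None,fx=k,fy=k,interpolation=cv2.INTER_CUBIC)
E
cat > ov.py <<'E'
from h import *
t=cv2.imread("pics/top0.png"); s=cv2.imread("pics/scene0.png")
k=8
def both(name,tb,sb,boxes):
    a=up(t,*tb,k);b=up(s,*sb,k)
    for B in boxes:
        box(a,"top",*B[:7],k=k,o=tb[:2],**(B[7] if len(B)>7 else {}));box(b,"scene",*B[:7],k=k,o=sb[:2],**(B[7] if len(B)>7 else {}))
    h=max(a.shape[0],b.shape[0]);o=np.zeros((h,a.shape[1]+b.shape[1]+5,3),np.uint8)
    o[:a.shape[0],:a.shape[1]]=a;o[:b.shape[0],a.shape[1]+5:]=b;cv2.imwrite("pics/"+name,o)
both("o1.png",(210,145,35,45),(222,220,48,45),[(.563,.280,.037,.050,.036,.025,.069)])
both("o2.png",(388,203,35,35),(358,160,35,35),[(.408,-.216,.12,.050,.036,0,.044)])
both("o3.png",(303,190,35,35),(315,185,35,45),[(.449,.0196,-.37,.044,.044,0,.012),(.449,.0196,-.37,.03,.02,.012,.07)])
both("o4.png",(215,205,45,55),(288,185,50,70),[(.404,.2342,.21,.07,.056,0,.03),(.404,.2342,.21,.018,.018,.03,.19)])
E
python3 ov.py
```

```text
(no output)
```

View pics/o1.png

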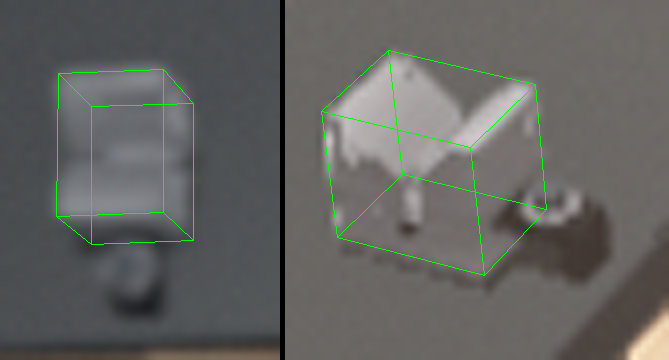

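View pics/o2.png

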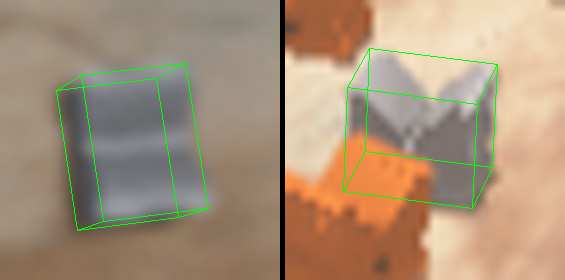

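View pics/o3.png

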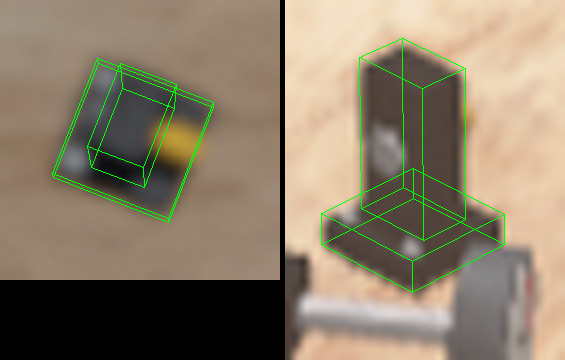

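View pics/o4.png

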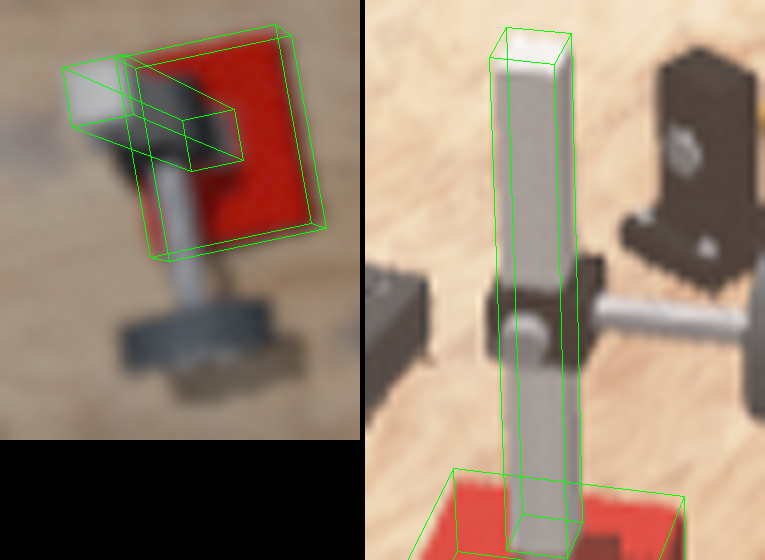

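```bash
cat > plan.py <<'E'
from h import *
from scipy.spatial.transform import Rotation as Ro
import sys
def plan(x,y,z,yaw):
    s=r.observe();R=s["tool_rot"]
    G=np.array([[np.cos(yaw),np.sin(yaw),0],[np.sin(yaw),-np.cos(yaw),0],[0,0,-1.]])
    rv=Ro.from_matrix(R.T@G).as_rotvec()
    d=R.T@(np.array([x,y,z])-s["position"])
    print("rot",rv.round(4),"shift",d.round(4),"yaw",round(float(np.arctan2(R[1,0],R[0,0])),4),"pos",s["position"].round(4),"w",round(s["grip_width"],4),"t",s["time_s"])
if __name__=="__main__":plan(*map(float,sys.argv[1:5]))
E
python3 plan.py .408 -.216 .15 .12
```

```text
rot [-1.500e-03  1.400e-03 -1.443e+00] shift [-0.3398 -0.3425  0.0732] yaw -1.323 pos [ 0.1593 -0.6296  0.2225] w 0.0855 t 0.1
```

jog_arm:
  targets:
    - [[0,0,-1.443,-0.34,-0.3425,0.073,0.085],[0,0,-1.443,-0.34,-0.3425,0.073,0.085],[0,0,-1.443,-0.34,-0.3425,0.073,0.085],[0,0,-1.443,-0.34,-0.3425,0.073,0.085],[0,0,-1.443,-0.34,-0.3425,0.073,0.085],[0,0,-1.443,-0.34,-0.3425,0.073,0.085],[0,0,-1.443,-0.34,-0.3425,0.073,0.085],[0,0,-1.443,-0.34,-0.3425,0.073,0.085],[0,0,-1.443,-0.34,-0.3425,0.073,0.085],[0,0,-1.443,-0.34,-0.3425,0.073,0.085]]

```text
time_s: 1.1
position: [0.4084, -0.2139, 0.1498]
tool_rot: [[0.992, 0.126, -0.0], [0.126, -0.992, 0.001], [-0.0, -0.001, -1.0]]
wrist_force: [-0.1, -1.4, 0.1]
grip_width: 0.0849
```

```bash
python3 plan.py .408 -.216 .15 .12;  python3 plan.py .408 -.216 .034 .12
```

```text
rot [-0.0008  0.0003  0.0059] shift [-0.0007  0.0021 -0.0002] yaw 0.1259 pos [ 0.4084 -0.2139  0.1498] w 0.0849 t 1.1
rot [-0.0008  0.0003  0.0059] shift [-0.0007  0.0021  0.1158] yaw 0.1259 pos [ 0.4084 -0.2139  0.1498] w 0.0849 t 1.1
```

jog_arm:
  targets:
    - [[0,0,0,0,0,0.045,0.085],[0,0,0,0,0,0.09,0.085],[0,0,0,0,0,0.116,0.085],[0,0,0,0,0,0.116,0.085],[0,0,0,0,0,0.116,0.04],[0,0,0,0,0,0.116,0.04],[0,0,0,0,0,0.116,0.04],[0,0,0,0,0,0.116,0.04],[0,0,0,0,0,0.116,0.04]]

```text
time_s: 2.0
position: [0.4086, -0.217, 0.0356]
tool_rot: [[0.993, 0.12, 0.002], [0.12, -0.993, -0.001], [0.001, 0.001, -1.0]]
wrist_force: [-0.5, -0.1, -0.7]
grip_width: 0.0399
```

```bash
python3 plan.py .408 -.216 .034 .12; python3 - <<'E'
from h import *
t=viewer.camera("top");s=viewer.camera("scene")
zoom(t,370,180,70,80,6,"g1.png");zoom(s,340,130,80,80,6,"g1s.png")
E
```

```text
rot [ 0.0012 -0.0014 -0.0002] shift [-0.0005 -0.0011  0.0016] yaw 0.1198 pos [ 0.4086 -0.217   0.0356] w 0.0399 t 2.0
```

View pics/g1s.png

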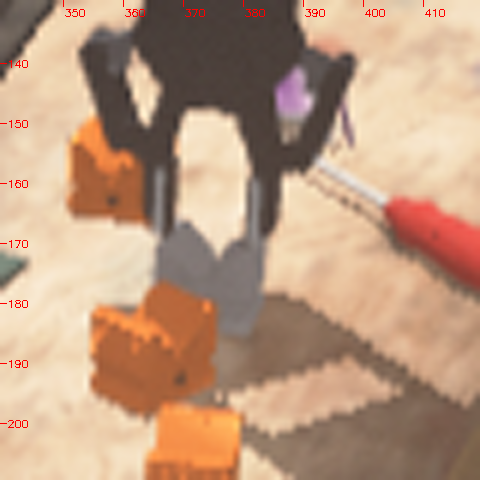

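View pics/g1.png

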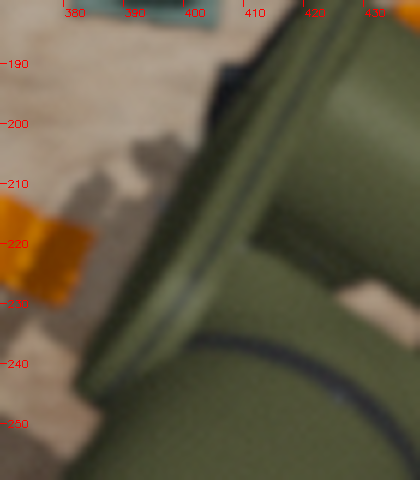

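```bash
python3 - <<'E'
from h import *
for p in [(.408-.02,-.216,.0106),(.408+.02,-.216,.0106),(.408,-.216,.0106),(.408,-.216,.044),(.408,-.216,.05)]:print(p,proj("scene",p),proj("top",p))
print(r.observe())
E
```

```text
(0.38799999999999996, -0.216, 0.0106) [380.47010291 179.98503021] [403.16004495 228.45595319]
(0.428, -0.216, 0.0106) [368.10942703 177.63596134] [402.68174203 214.24217002]
(0.408, -0.216, 0.0106) [374.25715617 178.80429868] [402.92017101 221.3275917 ]
(0.408, -0.216, 0.044) [374.67958019 168.95147357] [405.55248191 220.20180513]
(0.408, -0.216, 0.05) [374.75641868 167.15925484] [406.04339706 219.99185056]
{'time_s': 2.1, 'qpos': array([-6.04211530e-01, -9.42417207e-02,  2.21249208e+00,  4.85048863e-05,
        1.02254565e+00, -7.24168736e-01]), 'joint_vel': array([ 0.00063741,  0.00392456,  0.00194384, -0.00023418,  0.00096264,
       -0.00143969]), 'tau': array([-9.55223426e-03, -2.67008829e+01, -3.11046338e+01, -3.03837987e-04,
       -5.34378763e-03, -1.55512488e-06]), 'position': array([ 0.40825827, -0.2166902 ,  0.03506146]), 'tool_rot': array([[ 9.92816569e-01,  1.19644469e-01,  6.79119028e-04],
       [ 1.19644769e-01, -9.92816677e-01, -4.18519464e-04],
       [ 6.24167158e-04,  4.96766097e-04, -9.99999682e-01]]), 'wrist_force': array([-0.14447888, -0.04560248,  0.08373733]), 'wrist_torque': array([-0.05327915,  0.01203457,  0.03340504]), 'grip_width': 0.03988125486698547}
```

```bash
python3 - <<'E'
from h import *
s=viewer.camera("scene")
o=cv2.resize(s[125:200,340:420],None,fx=9,fy=9,interpolation=cv2.INTER_NEAREST)
o=cv2.convertScaleAbs(o,alpha=2.2,beta=20);cv2.imwrite("pics/g2.png",o)
E
```

```text
(no output)
```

View pics/g2.png

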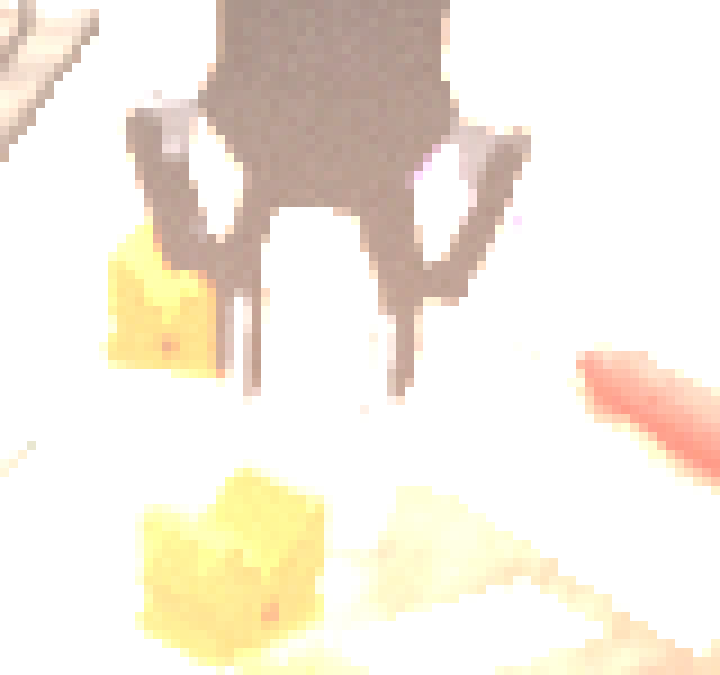

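```bash
python3 - <<'E'
from h import *
s=viewer.camera("scene")
o=cv2.resize(s[145:195,350:405],None,fx=12,fy=12,interpolation=cv2.INTER_NEAREST)
cv2.imwrite("pics/g3.png",o)
E
```

```text
(no output)
```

View pics/g3.png

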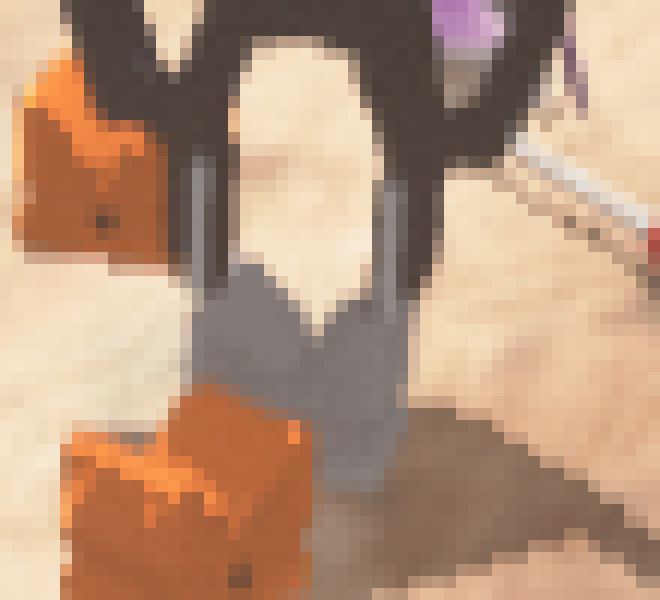

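```bash
python3 - <<'E'
from h import *
for z in (.2,.224,.272): print(z,proj("scene",(.159,-.63,z)))
s=cv2.imread("pics/scene0.png");zoom(s,465,20,60,80,7,"g4.png")
for y in (-.216,-.236,-.256): print(y,proj("scene",(.388,y,.0106)),proj("scene",(.428,y,.0106)),proj("scene",(.408,y,.083)))
E
```

```text
0.2 [488.48562325  91.27965015]
0.224 [489.55527906  84.23492661]
0.272 [491.73981312  69.84764587]
-0.216 [380.47010291 179.98503021] [368.10942703 177.63596134] [375.18434504 157.17809039]
-0.236 [382.6082032  177.31730952] [370.35538841 175.0206679 ] [377.41760345 154.70982843]
-0.256 [384.7013121  174.70572485] [372.55457448 172.45984163] [379.60304278 152.29441749]
```

View pics/g4.png

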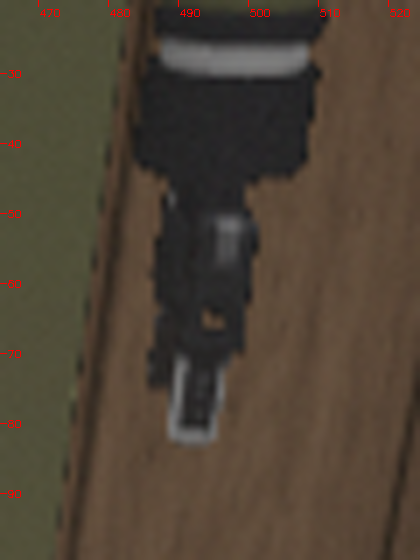

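jog_arm:
  targets:
    - [[0,0,0,0,0,0,0.085],[0,0,0,0,0,0,0.085],[0,0,0,0,0,0,0.085],[0,0,0,0,0,0,0.085],[0,0,0,0,0,0.006,0.085],[0,0,0,0,0,0.012,0.085],[0,0,0,0,0,0.012,0.085]]

```text
time_s: 2.9
position: [0.4071, -0.2159, 0.0212]
tool_rot: [[0.993, 0.12, -0.002], [0.12, -0.993, 0.002], [-0.002, -0.002, -1.0]]
wrist_force: [0.7, 0.3, -0.7]
grip_width: 0.0851
```

```bash
python3 plan.py .408 -.216 .034 .12; python3 - <<'E'
from h import *
s=viewer.camera("scene")
zoom(s,340,135,65,60,11,"g5.png")
E
```

```text
rot [-0.0018  0.002  -0.    ] shift [ 0.0009  0.0002 -0.0128] yaw 0.12 pos [ 0.4071 -0.2159  0.0212] w 0.0851 t 2.9
```

View pics/g5.png

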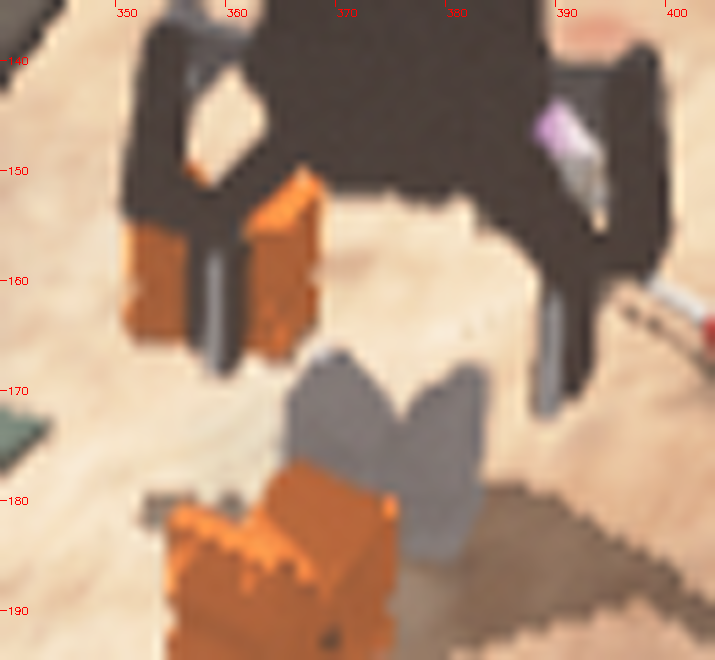

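jog_arm:
  targets:
    - [[0,0,0,0,0,0.005,0.085],[0,0,0,0,0,0.01,0.085],[0,0,0,0,0,0.01,0.085]]

```text
time_s: 3.25
position: [0.4074, -0.2161, 0.0117]
tool_rot: [[0.993, 0.12, -0.001], [0.12, -0.993, 0.001], [-0.001, -0.001, -1.0]]
wrist_force: [0.5, -0.0, 0.5]
grip_width: 0.0853
```

```bash
python3 plan.py .408 -.216 .034 .12; python3 - <<'E'
from h import *
s=viewer.camera("scene")
zoom(s,340,135,65,60,11,"g6.png")
E
```

```text
rot [-0.0012  0.0013 -0.    ] shift [ 0.0006 -0.     -0.0223] yaw 0.12 pos [ 0.4074 -0.2161  0.0117] w 0.0853 t 3.25
```

View pics/g6.png

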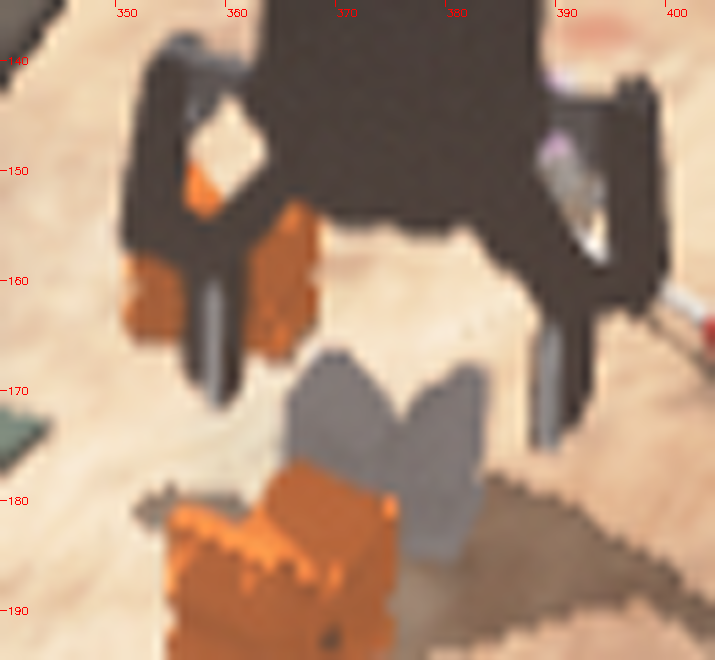

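jog_arm:
  targets:
    - [[0,0,0,0,0,0.006,0.085],[0,0,0,0,0,0.012,0.085],[0,0,0,0,0,0.017,0.085],[0,0,0,0,0,0.017,0.085],[0,0,0,0,0,0.017,0.085]]

```text
time_s: 3.8
position: [0.4079, -0.2164, -0.0046]
tool_rot: [[0.993, 0.12, -0.001], [0.12, -0.993, 0.0], [-0.0, -0.0, -1.0]]
wrist_force: [-0.4, -0.3, 0.3]
grip_width: 0.0848
```

```bash
python3 plan.py .408 -.216 .034 .12; python3 - <<'E'
from h import *
s=viewer.camera("scene")
zoom(s,340,135,65,60,11,"g7.png")
E
```

```text
rot [-0.0004  0.0005  0.0001] shift [ 0.0001 -0.0004 -0.0386] yaw 0.1201 pos [ 0.4079 -0.2164 -0.0046] w 0.0848 t 3.8
```

View pics/g7.png

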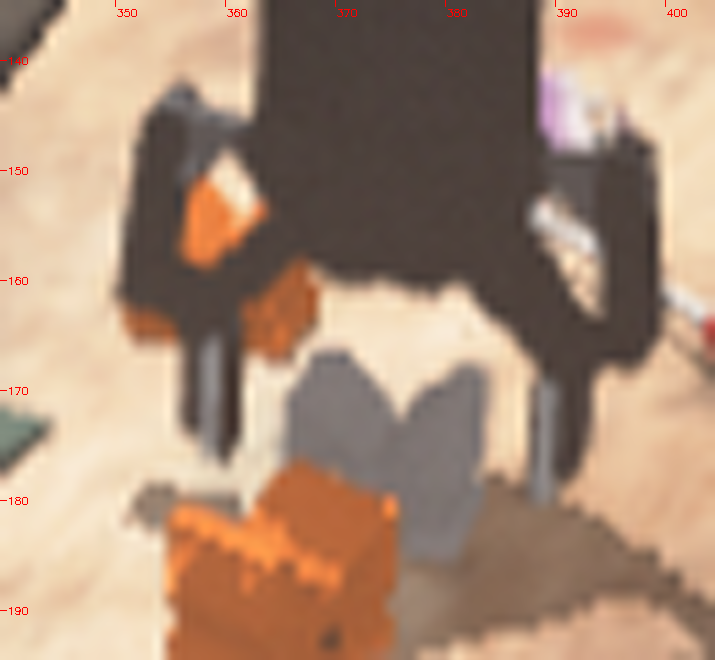

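jog_arm:
  targets:
    - [[0,0,0,0,0,0,0.04],[0,0,0,0,0,0,0.04],[0,0,0,0,0,0,0.04],[0,0,0,0,0,0,0.04],[0,0,0,0,0,0,0.04],[0,0,0,0,0,0,0.04]]

```text
time_s: 4.45
position: [0.4083, -0.2169, -0.004]
tool_rot: [[0.993, 0.12, 0.0], [0.12, -0.993, -0.001], [0.0, 0.001, -1.0]]
wrist_force: [-1.3, -0.3, 4.3]
grip_width: 0.0495
```

```bash
python3 plan.py .408 -.216 .034 .12; python3 - <<'E'
from h import *
s=viewer.camera("scene")
zoom(s,340,135,65,60,11,"g8.png")
E
```

```text
rot [ 0.0006 -0.0004  0.    ] shift [-0.0002 -0.0009 -0.038 ] yaw 0.12 pos [ 0.4083 -0.2169 -0.004 ] w 0.0495 t 4.45
```

View pics/g8.png

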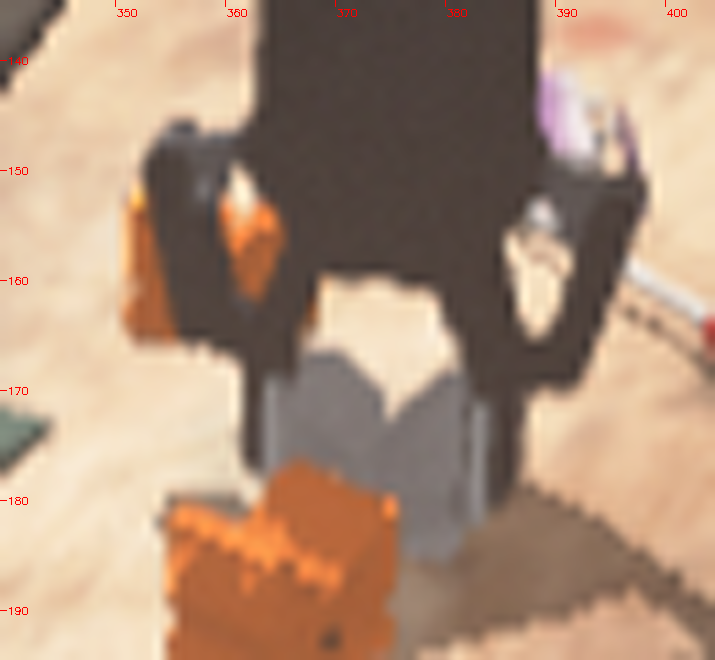

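jog_arm:
  targets:
    - [[0,0,0,0,0,-0.02,0.04],[0,0,0,0,0,-0.06,0.04],[0,0,0,0,0,-0.1,0.04],[0,0,0,0,0,-0.14,0.04],[0,0,0,0,0,-0.14,0.04]]

```text
time_s: 5.0
position: [0.411, -0.2183, 0.1409]
tool_rot: [[0.993, 0.12, 0.009], [0.12, -0.993, -0.006], [0.008, 0.007, -1.0]]
wrist_force: [1.4, -0.9, -4.4]
grip_width: 0.0495
```

```bash
python3 plan.py .567 .17 .136 .037
```

```text
rot [ 0.0063 -0.0084  0.0831] shift [ 0.2014 -0.3668  0.0042] yaw 0.1201 pos [ 0.411  -0.2183  0.1409] w 0.0495 t 5.0
```

jog_arm:
  targets:
    - [[0,0,0.083,0.02,-0.036,0,0.04],[0,0,0.083,0.041,-0.073,0,0.04],[0,0,0.083,0.061,-0.11,0,0.04],[0,0,0.083,0.082,-0.146,0,0.04],[0,0,0.083,0.102,-0.183,0,0.04],[0,0,0.083,0.122,-0.219,0,0.04],[0,0,0.083,0.143,-0.256,0,0.04],[0,0,0.083,0.164,-0.293,0,0.04],[0,0,0.083,0.184,-0.329,0,0.04],[0,0,0.083,0.204,-0.365,0,0.04]]

```text
time_s: 6.0
position: [0.5652, 0.1718, 0.1318]
tool_rot: [[0.999, 0.037, -0.005], [0.037, -0.999, -0.001], [-0.005, 0.001, -1.0]]
wrist_force: [0.3, -0.9, -3.9]
grip_width: 0.0493
```

jog_arm:
  targets:
    - [[0,0,0,0,0,0,0.04],[0,0,0,0,0,0,0.04]]

```text
time_s: 6.2
position: [0.565, 0.1709, 0.132]
tool_rot: [[0.999, 0.039, -0.006], [0.039, -0.999, -0.001], [-0.006, 0.001, -1.0]]
wrist_force: [0.5, -1.1, -4.6]
grip_width: 0.0497
```

```bash
python3 plan.py .567 .17 .021 .037; python3 - <<'E'
from h import *
s=viewer.camera("scene");t=viewer.camera("top")
zoom(s,210,130,110,120,6,"p1.png");zoom(t,180,100,120,90,6,"p1t.png")
E
```

```text
rot [0.001  0.0057 0.0019] shift [0.0026 0.0008 0.111 ] yaw 0.0389 pos [0.565  0.1709 0.132 ] w 0.0497 t 6.2
```

View pics/p1.png

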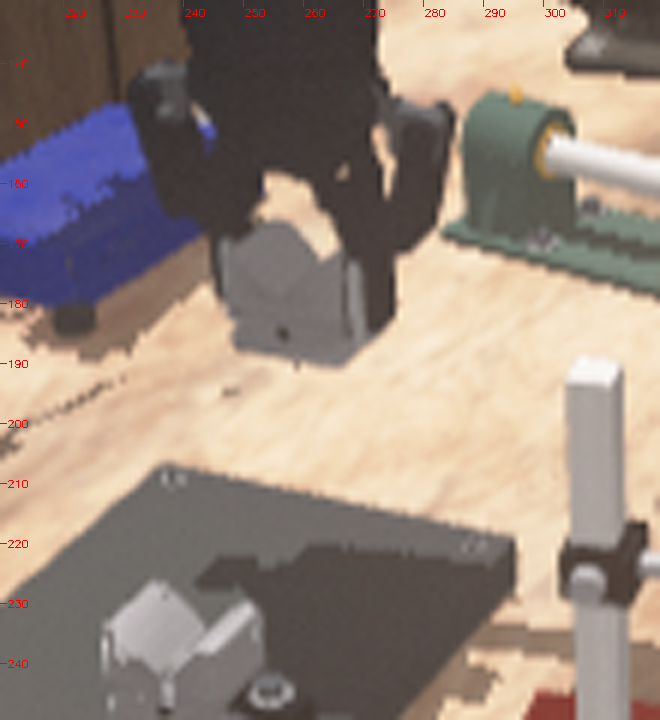

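View pics/p1t.png

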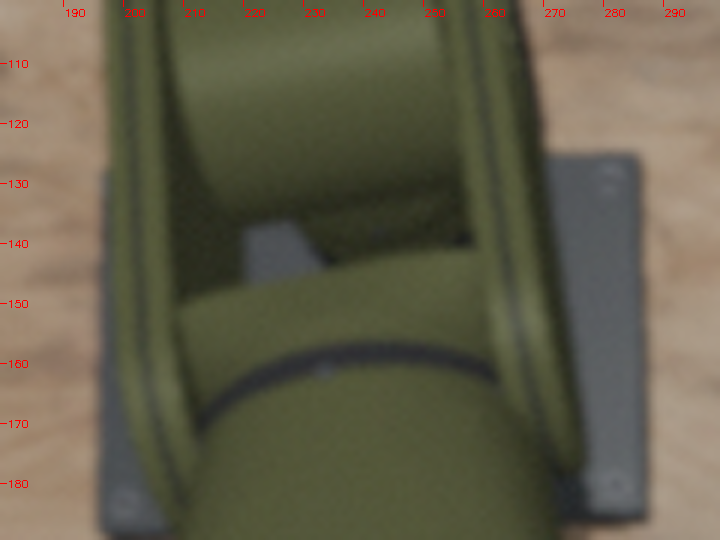

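```bash
python3 - <<'E'
from h import *
for x,y in[(.5418,.1875),(.5904,.190)]:
  for z in(.136,.111,.18): print(x,z,proj("scene",(x,y,z)))
E
```

```text
0.5418 0.136 [265.95560196 190.85096022]
0.5418 0.111 [266.64126098 199.99129435]
0.5418 0.18 [264.71460044 174.30750608]
0.5904 0.136 [248.20510219 187.49224503]
0.5904 0.111 [249.05581513 196.53436624]
0.5904 0.18 [246.66599041 171.13321876]
```

jog_arm:
  targets:
    - [[0,0,0,0.002,0.001,0.03,0.04],[0,0,0,0.002,0.001,0.06,0.04],[0,0,0,0.002,0.001,0.085,0.04],[0,0,0,0.002,0.001,0.1,0.04],[0,0,0,0.002,0.001,0.105,0.04],[0,0,0,0.002,0.001,0.107,0.04],[0,0,0,0.002,0.001,0.109,0.04],[0,0,0,0.002,0.001,0.109,0.04]]

```text
time_s: 7.1
position: [0.5699, 0.1695, 0.0279]
tool_rot: [[0.999, 0.037, 0.002], [0.037, -0.999, 0.0], [0.002, -0.0, -1.0]]
wrist_force: [-0.0, 0.7, -4.0]
grip_width: 0.0491
```

```bash
python3 plan.py .567 .17 .021 .037
```

```text
rot [-0.0004 -0.0022 -0.0001] shift [-0.0029 -0.0006  0.0069] yaw 0.0369 pos [0.5699 0.1695 0.0279] w 0.0491 t 7.1
```

jog_arm:
  targets:
    - [[0,0,0,-0.002,0,0.002,0.04],[0,0,0,-0.002,0,0.004,0.04],[0,0,0,-0.002,0,0.006,0.04],[0,0,0,-0.002,0,0.006,0.04],[0,0,0,-0.002,0,0.006,0.04]]

```text
time_s: 7.6
position: [0.5672, 0.1695, 0.0211]
tool_rot: [[0.999, 0.037, 0.001], [0.037, -0.999, 0.0], [0.001, -0.0, -1.0]]
wrist_force: [-1.1, -1.5, -0.2]
grip_width: 0.0498
```

jog_arm:
  targets:
    - [[0,0,0,0,0,0,0.075],[0,0,0,0,0,0,0.075],[0,0,0,0,0,0,0.075],[0,0,0,0,0,0,0.075],[0,0,0,0,0,-0.02,0.075],[0,0,0,0,0,-0.06,0.075],[0,0,0,0,0,-0.1,0.075],[0,0,0,0,0,-0.14,0.075],[0,0,0,0,0,-0.16,0.075]]

```text
time_s: 8.5
position: [0.5689, 0.1697, 0.1856]
tool_rot: [[0.999, 0.037, 0.007], [0.037, -0.999, 0.001], [0.007, -0.001, -1.0]]
wrist_force: [-0.1, 0.7, 1.1]
grip_width: 0.0752
```

```bash
python3 plan.py .609 -.204 .15 1.447; python3 - <<'E'
from h import *
s=viewer.camera("scene")
zoom(s,210,200,90,70,8,"p2.png");
E
```

```text
rot [ 0.0039 -0.0064 -1.41  ] shift [0.0261 0.3749 0.0354] yaw 0.037 pos [0.5689 0.1697 0.1856] w 0.0752 t 8.5
```

View pics/p2.png

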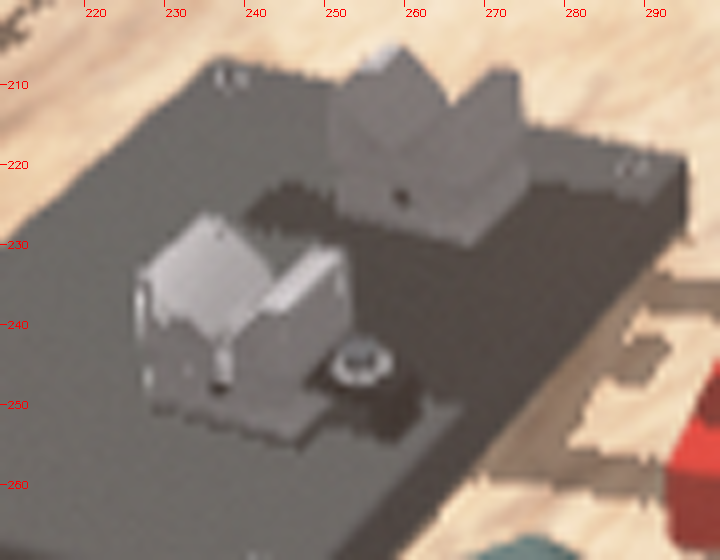

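```bash
python3 - <<'E'
from h import *
S=lambda u,v,z:onz("scene",u,v,z)[:2].round(4)
print("front end",S(336.5,162.7,.05),"bush",S(300.8,155.3,.05))
print("fixed c",S(246.5,255,.025),"loose c",S(267,229.5,.025), "holes",S(236.5,247.5,.04),S(258.5,223.8,.04))
print("V tops fixed",S(235.5,226.5,.069),"loose",S(259,205.5,.069),"right",S(251,231.5,.069),S(273,208.5,.069))
s=cv2.imread("pics/scene0.png");zoom(s,285,140,65,50,11,"sh.png")
E
```

```text
front end [ 0.527  -0.1993] bush [ 0.6548 -0.2056]
fixed c [0.5344 0.3007] loose c [0.5475 0.1871] holes [0.5591 0.3025] [0.5676 0.193 ]
V tops fixed [0.5842 0.2648] loose [0.5864 0.1561] right [0.5388 0.2682] [0.546  0.1548]
```

View pics/sh.png

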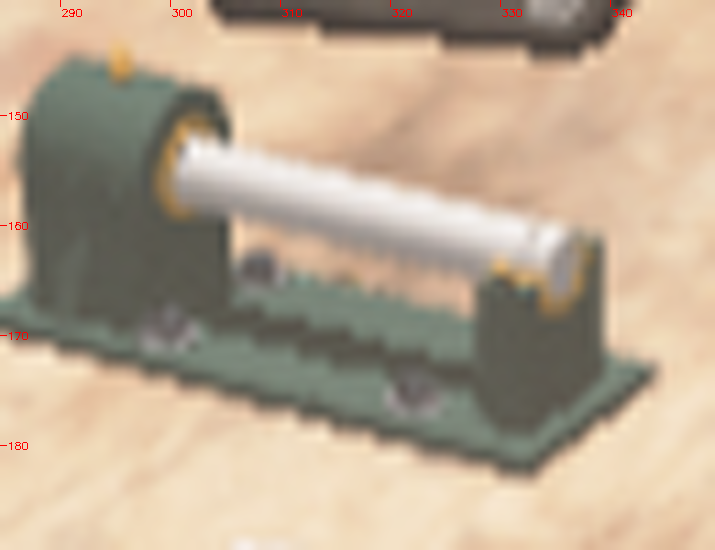

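jog_arm:
  targets:
    - [[0,0,-0.1,0.003,0.037,0,0.075],[0,0,-0.3,0.005,0.075,0,0.075],[0,0,-0.45,0.008,0.112,0,0.07],[0,0,-0.6,0.01,0.15,0,0.07],[0,0,-0.75,0.013,0.187,0,0.06],[0,0,-0.9,0.016,0.225,0,0.06],[0,0,-1.05,0.02,0.262,0.01,0.06],[0,0,-1.2,0.025,0.3,0.02,0.06],[0,0,-1.35,0.027,0.337,0.03,0.06],[0,0,-1.41,0.027,0.375,0.035,0.06]]

```text
time_s: 9.55
position: [0.6071, -0.2057, 0.1436]
tool_rot: [[0.118, 0.993, -0.002], [0.993, -0.118, 0.001], [0.001, -0.002, -1.0]]
wrist_force: [0.4, -0.2, -0.3]
grip_width: 0.0599
```

jog_arm:
  targets:
    - [[0,0,0,0,0,0,0.06],[0,0,0,0,0,0,0.06]]

```text
time_s: 9.75
position: [0.6073, -0.2049, 0.1446]
tool_rot: [[0.126, 0.992, -0.001], [0.992, -0.126, 0.001], [0.001, -0.001, -1.0]]
wrist_force: [-0.1, 0.3, 0.3]
grip_width: 0.0599
```

```bash
python3 plan.py .609 -.204 .05 1.447; python3 - <<'E'
from h import *
t=viewer.camera("top");s=viewer.camera("scene")
zoom(t,185,110,115,90,6,"p3.png");zoom(s,270,80,90,110,5,"p3s.png")
E
```

```text
rot [-0.0014 -0.0009 -0.0027] shift [0.0011 0.0018 0.0946] yaw 1.4443 pos [ 0.6073 -0.2049  0.1446] w 0.0599 t 9.75
```

View pics/p3.png

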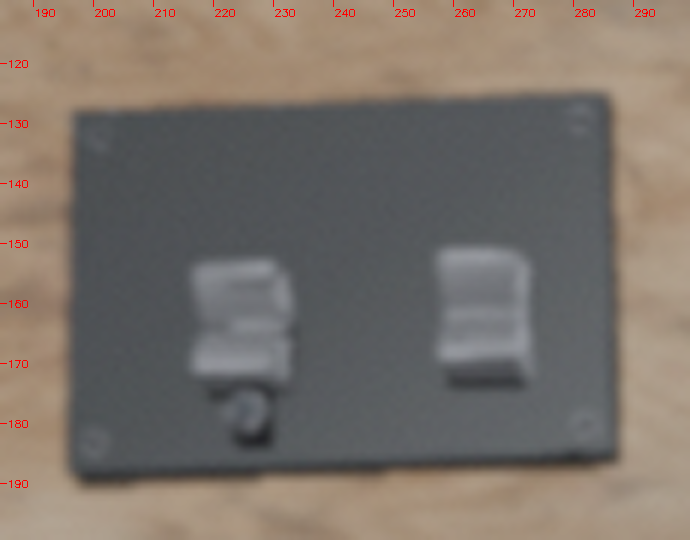

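View pics/p3s.png

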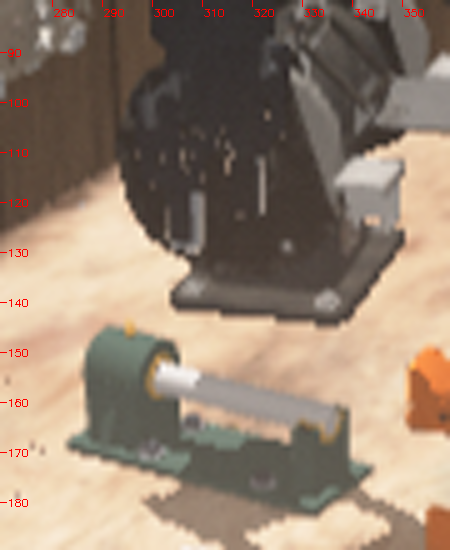

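```bash
python3 - <<'E'
from h import *
for z in (.12,.14,.155,.17): print(z,proj("scene",(.607,-.205+.035,z)),proj("scene",(.607,-.205,z)))
E
```

```text
0.12 [308.60572763 141.07760027] [313.65088369 137.15932011]
0.14 [308.44015124 134.92286943] [313.51999668 131.094519  ]
0.155 [308.31457488 130.25500199] [313.42075003 126.49581027]
0.17 [308.18778437 125.54200224] [313.3205618  121.85347278]
```

jog_arm:
  targets:
    - [[0,0,0,0.001,0.002,0.04,0.06],[0,0,0,0.001,0.002,0.08,0.06],[0,0,0,0.001,0.002,0.105,0.06],[0,0,0,0.001,0.002,0.115,0.06],[0,0,0,0.001,0.002,0.115,0.06]]

```text
time_s: 10.35
position: [0.609, -0.2022, 0.0292]
tool_rot: [[0.122, 0.992, -0.003], [0.992, -0.122, 0.001], [0.001, -0.003, -1.0]]
wrist_force: [0.1, 0.5, 0.8]
grip_width: 0.0602
```

```bash
python3 plan.py .610 -.204 .012 1.447; python3 - <<'E'
from h import *
s=viewer.camera("scene")
zoom(s,275,100,75,90,8,"p4s.png")
E
```

```text
rot [-0.0027 -0.0008  0.0012] shift [-0.0016  0.0012  0.0172] yaw 1.4482 pos [ 0.609  -0.2022  0.0292] w 0.0602 t 10.35
```

View pics/p4s.png

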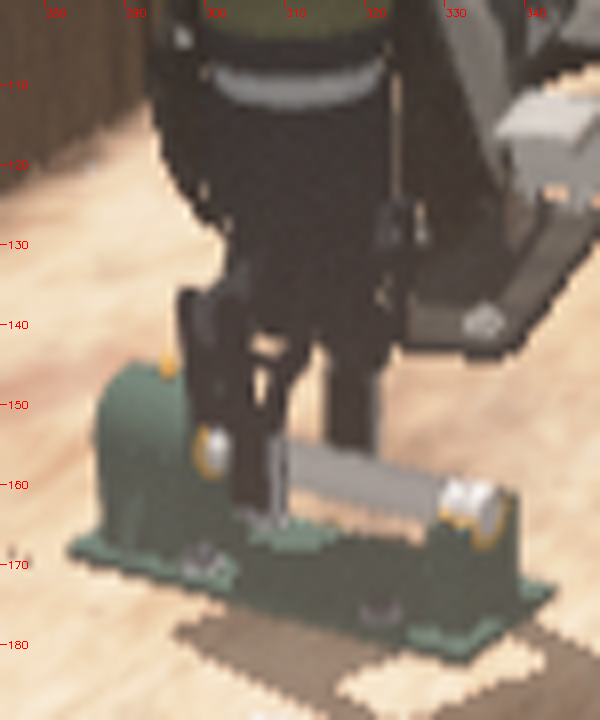

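jog_arm:
  targets:
    - [[0,0,0,-0.001,0.001,0.005,0.06],[0,0,0,-0.001,0.001,0.009,0.06],[0,0,0,-0.001,0.001,0.009,0.06],[0,0,0,-0.001,0.001,0.009,0.01],[0,0,0,-0.001,0.001,0.009,0.01],[0,0,0,-0.001,0.001,0.009,0.01],[0,0,0,-0.001,0.001,0.009,0.01],[0,0,0,-0.001,0.001,0.009,0.01],[0,0,0,-0.001,0.001,0.009,0.01]]

```text
time_s: 11.3
position: [0.6109, -0.2049, 0.0221]
tool_rot: [[0.124, 0.992, 0.0], [0.992, -0.124, -0.0], [-0.0, 0.0, -1.0]]
wrist_force: [-1.7, 1.0, 4.2]
grip_width: 0.018
```

```bash
python3 plan.py .610 -.204 .012 1.447; python3 - <<'E'
from h import *
s=viewer.camera("scene")
zoom(s,275,100,75,90,8,"p5s.png")
E
```

```text
rot [ 0.0003  0.0001 -0.    ] shift [ 0.0008 -0.001   0.0101] yaw 1.447 pos [ 0.6109 -0.2049  0.0221] w 0.018 t 11.3
```

View pics/p5s.png

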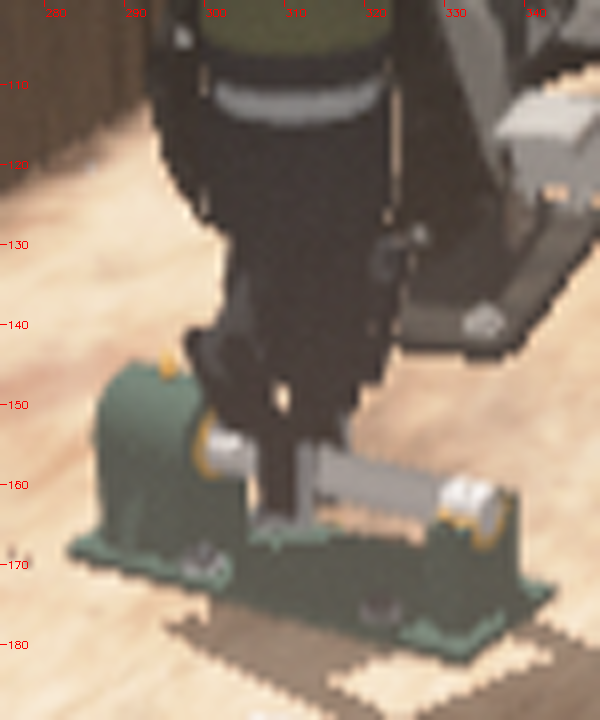

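jog_arm:
  targets:
    - [[0,0,0,0,-0.005,0,0.01],[0,0,0,0,-0.012,0,0.01],[0,0,0,0,-0.02,0,0.01],[0,0,0,0,-0.028,0,0.01],[0,0,0,0,-0.036,0,0.01]]

```text
time_s: 11.85
position: [0.5748, -0.2005, 0.0221]
tool_rot: [[0.124, 0.992, 0.001], [0.992, -0.124, -0.0], [-0.0, 0.001, -1.0]]
wrist_force: [3.9, -0.6, 2.2]
grip_width: 0.0181
```

```bash
python3 plan.py .610 -.204 .012 1.447; python3 - <<'E'
from h import *
s=viewer.camera("scene")
zoom(s,275,110,85,80,8,"p6s.png")
E
```

```text
rot [ 0.0013  0.0003 -0.0001] shift [0.0009 0.0354 0.0101] yaw 1.4469 pos [ 0.5748 -0.2005  0.0221] w 0.0181 t 11.85
```

View pics/p6s.png

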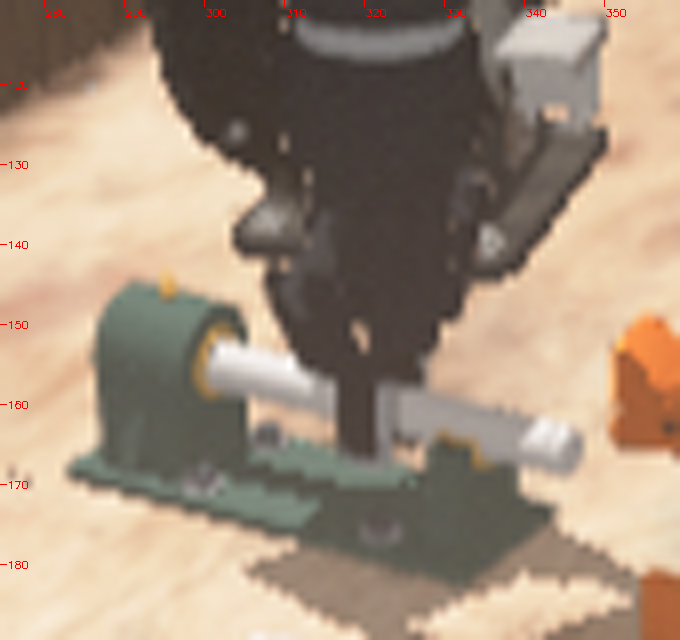

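jog_arm:
  targets:
    - [[0,0,0,0,-0.006,0,0.01],[0,0,0,0,-0.013,0,0.01],[0,0,0,0,-0.013,0,0.01],[0,0,0,0,-0.013,-0.002,0.01],[0,0,0,0,-0.013,-0.004,0.01],[0,0,0,0,-0.013,-0.006,0.01]]

```text
time_s: 12.5
position: [0.5607, -0.1981, 0.0261]
tool_rot: [[0.123, 0.992, -0.003], [0.992, -0.123, 0.002], [0.001, -0.003, -1.0]]
wrist_force: [-0.6, 0.5, -4.0]
grip_width: 0.0181
```

```bash
python3 plan.py .610 -.204 .012 1.447; python3 - <<'E'
from h import *
s=viewer.camera("scene")
zoom(s,275,110,85,80,8,"p7s.png")
E
```

```text
rot [-0.0035 -0.0011  0.    ] shift [0.0002 0.0497 0.0139] yaw 1.447 pos [ 0.5607 -0.1981  0.0261] w 0.0181 t 12.5
```

View pics/p7s.png

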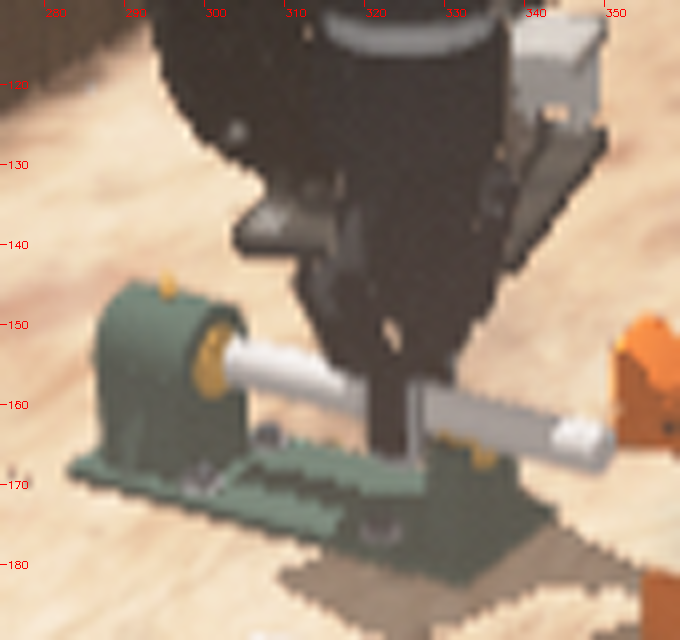

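jog_arm:
  targets:
    - [[0,0,0,0,0,-0.02,0.01],[0,0,0,0,0,-0.05,0.01],[0,0,0,0,0,-0.09,0.01],[0,0,0,0,0,-0.12,0.01],[0,0,0,0,0,-0.12,0.01]]

```text
time_s: 13.05
position: [0.5652, -0.2001, 0.1534]
tool_rot: [[0.123, 0.992, 0.009], [0.992, -0.123, -0.004], [-0.003, 0.01, -1.0]]
wrist_force: [1.1, 0.0, -2.8]
grip_width: 0.0184
```

```bash
python3 plan.py .565 .225 .145 .037; python3 - <<'E'
from h import *
S=lambda u,v,z:onz("scene",u,v,z)[:2].round(4)
a,b=S(301.8,154.3,.054),S(347.8,165.2,.054);print(a,b,(a+b)/2,np.linalg.norm(a-b))
E
```

```text
rot [ 0.01   -0.0042  1.4101] shift [ 0.4219 -0.0527  0.0066] yaw 1.4471 pos [ 0.5652 -0.2001  0.1534] w 0.0184 t 13.05
[ 0.6512 -0.206 ] [ 0.4848 -0.1884] [ 0.568  -0.1972] 0.16732818053155302
```

jog_arm:
  targets:
    - [[0,0,0.1,0.02,-0.002,0,0.01],[0,0,0.25,0.055,-0.006,0,0.01],[0,0,0.4,0.095,-0.011,0,0.01],[0,0,0.55,0.135,-0.016,0,0.01],[0,0,0.7,0.175,-0.021,0,0.01],[0,0,0.85,0.215,-0.025,0,0.01],[0,0,1.0,0.255,-0.03,0,0.01],[0,0,1.15,0.3,-0.035,0,0.01],[0,0,1.28,0.345,-0.041,0,0.01],[0,0,1.38,0.385,-0.046,0,0.01]]

```text
time_s: 14.05
position: [0.5623, 0.1908, 0.1449]
tool_rot: [[0.998, 0.063, -0.004], [0.063, -0.998, -0.001], [-0.004, 0.0, -1.0]]
wrist_force: [0.5, -0.4, -3.6]
grip_width: 0.0184
```

```bash
python3 plan.py .565 .227 .145 .037
```

```text
rot [0.0005 0.0038 0.0258] shift [ 0.005  -0.0359 -0.0002] yaw 0.0628 pos [0.5623 0.1908 0.1449] w 0.0184 t 14.05
```

jog_arm:
  targets:
    - [[0,0,0.029,0.005,-0.018,0,0.01],[0,0,0.029,0.005,-0.036,0,0.01],[0,0,0.029,0.005,-0.036,0,0.01],[0,0,0.029,0.005,-0.036,0,0.01]]

```text
time_s: 14.45
position: [0.5658, 0.2248, 0.1462]
tool_rot: [[0.999, 0.039, -0.002], [0.039, -0.999, -0.001], [-0.002, 0.001, -1.0]]
wrist_force: [-0.5, 0.0, -3.6]
grip_width: 0.0179
```

```bash
python3 plan.py .565 .227 .039 .037; python3 - <<'E'
from h import *
t=viewer.camera("top");s=viewer.camera("scene")
zoom(t,180,100,125,95,6,"q1.png");zoom(s,180,120,130,150,5,"q1s.png")
E
```

```text
rot [0.0011 0.0022 0.0018] shift [-0.0005 -0.0023  0.1072] yaw 0.0388 pos [0.5658 0.2248 0.1462] w 0.0179 t 14.45
```

View pics/q1.png

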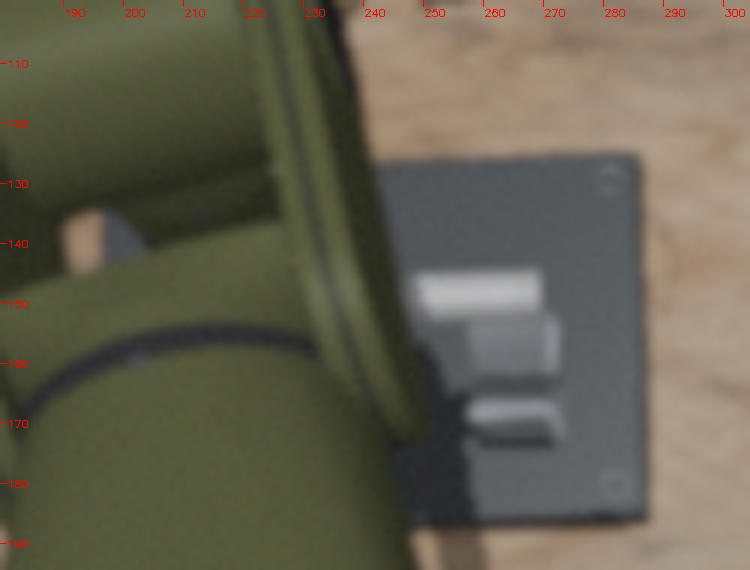

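View pics/q1s.png

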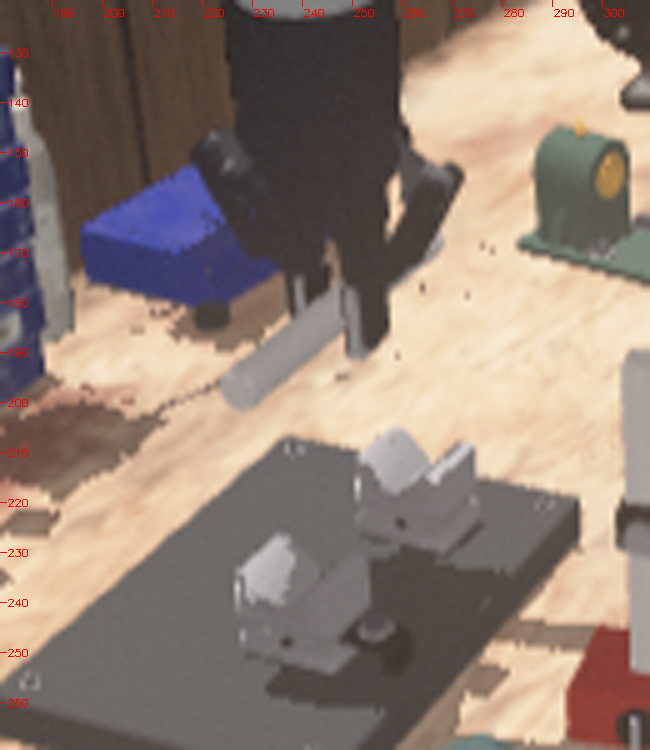

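```bash
python3 - <<'E'
from h import *
for z in(.17,.176): print(z,"right end",onz("top",269.6,148.2,z),"left end",onz("scene",226.3,197.3,z))
E
```

```text
0.17 right end [0.57316128 0.14066922 0.17      ] left end [0.57067752 0.30324564 0.17      ]
0.176 right end [0.57140454 0.13981975 0.176     ] left end [0.56368172 0.31211405 0.176     ]
```

jog_arm:
  targets:
    - [[0,0,0,-0.001,0,0.03,0.01],[0,0,0,-0.001,0,0.06,0.01],[0,0,0,-0.001,0,0.08,0.01],[0,0,0,-0.001,0,0.092,0.01],[0,0,0,-0.001,0,0.096,0.01],[0,0,0,-0.001,0,0.096,0.01],[0,0,0,-0.001,0,0.096,0.01]]

```text
time_s: 15.25
position: [0.5668, 0.2253, 0.0532]
tool_rot: [[0.999, 0.038, 0.002], [0.038, -0.999, 0.001], [0.002, -0.001, -1.0]]
wrist_force: [-0.3, 0.1, -3.0]
grip_width: 0.018
```

```bash
python3 plan.py .565 .225 .039 .037; python3 - <<'E'
from h import *
s=viewer.camera("scene")
zoom(s,210,150,90,110,6,"q2s.png")
E
```

```text
rot [-0.0006 -0.0025  0.0007] shift [-0.0018  0.0002  0.0142] yaw 0.0377 pos [0.5668 0.2253 0.0532] w 0.018 t 15.25
```

View pics/q2s.png

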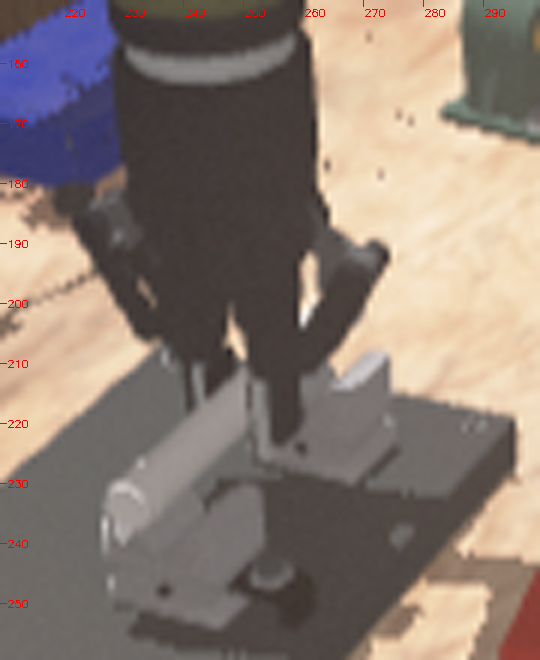

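jog_arm:
  targets:
    - [[0,0,0,-0.001,0,0.004,0.01],[0,0,0,-0.001,0,0.007,0.01],[0,0,0,-0.001,0,0.01,0.01],[0,0,0,-0.001,0,0.011,0.01],[0,0,0,-0.001,0,0.012,0.01],[0,0,0,-0.001,0,0.012,0.01]]

```text
time_s: 15.9
position: [0.5645, 0.2251, 0.0402]
tool_rot: [[0.999, 0.038, -0.0], [0.038, -0.999, -0.0], [-0.0, 0.0, -1.0]]
wrist_force: [-3.4, -1.1, 2.0]
grip_width: 0.0185
```

```bash
python3 plan.py .565 .225 .039 .037; python3 - <<'E'
from h import *
s=viewer.camera("scene")
zoom(s,210,180,90,80,8,"q3s.png")
E
```

```text
rot [0.0003 0.0004 0.0015] shift [0.0005 0.0001 0.0012] yaw 0.0385 pos [0.5645 0.2251 0.0402] w 0.0185 t 15.9
```

View pics/q3s.png

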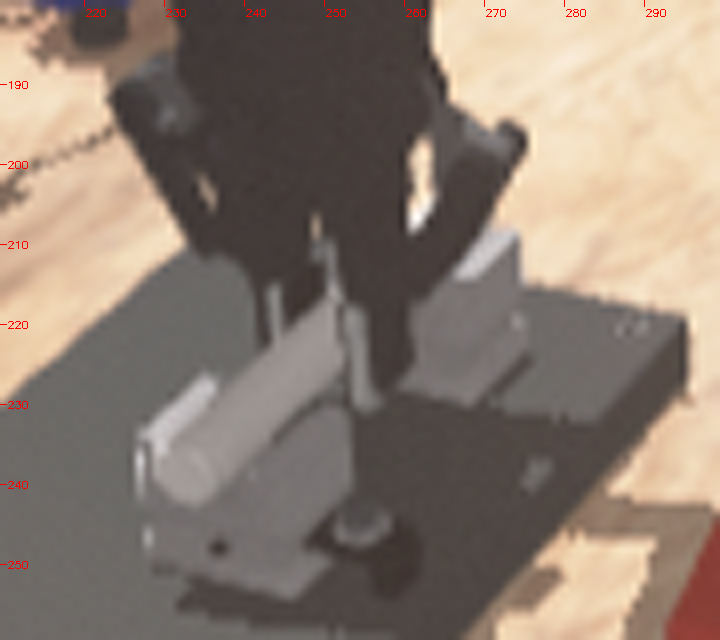

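jog_arm:
  targets:
    - [[0,0,0,0,0,0,0.05],[0,0,0,0,0,0,0.05],[0,0,0,0,0,0,0.05],[0,0,0,0,0,0,0.05],[0,0,0,0,0,-0.02,0.05],[0,0,0,0,0,-0.06,0.05],[0,0,0,0,0,-0.1,0.06],[0,0,0,0,0,-0.1,0.06]]

```text
time_s: 16.75
position: [0.569, 0.2265, 0.1475]
tool_rot: [[0.999, 0.038, 0.013], [0.038, -0.999, 0.004], [0.013, -0.003, -1.0]]
wrist_force: [1.2, 0.1, 1.5]
grip_width: 0.0593
```

```bash
python3 plan.py .449 .0196 .14 -.37
```

```text
rot [-0.006  -0.012   0.4079] shift [-0.1278  0.2022  0.0052] yaw 0.0379 pos [0.569  0.2265 0.1475] w 0.0593 t 16.75
```

jog_arm:
  targets:
    - [[0,0,0.1,-0.015,0.025,0,0.06],[0,0,0.2,-0.038,0.06,0,0.06],[0,0,0.3,-0.06,0.1,0,0.06],[0,0,0.4,-0.085,0.14,0,0.06],[0,0,0.408,-0.11,0.18,0,0.06],[0,0,0.408,-0.123,0.201,0,0.06],[0,0,0.408,-0.123,0.201,0,0.06],[0,0,0.408,-0.123,0.201,0,0.06]]

```text
time_s: 17.55
position: [0.4493, 0.0193, 0.1395]
tool_rot: [[0.932, -0.363, 0.001], [-0.363, -0.932, 0.0], [0.0, -0.001, -1.0]]
wrist_force: [-0.5, -0.5, 0.2]
grip_width: 0.06
```

```bash
python3 plan.py .449 .0196 .05 -.37; python3 - <<'E'
from h import *
t=viewer.camera("top");s=viewer.camera("scene")
zoom(t,185,110,115,90,6,"q4.png");zoom(s,200,120,160,140,5,"q4s.png")
E
```

```text
rot [-0.0006 -0.0005 -0.0014] shift [-0.0004 -0.0001  0.0895] yaw -0.3714 pos [0.4493 0.0193 0.1395] w 0.06 t 17.55
```

View pics/q4.png

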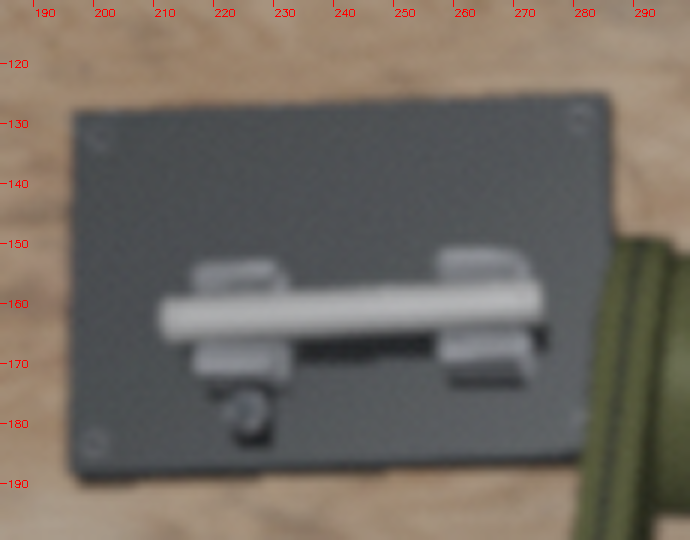

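View pics/q4s.png

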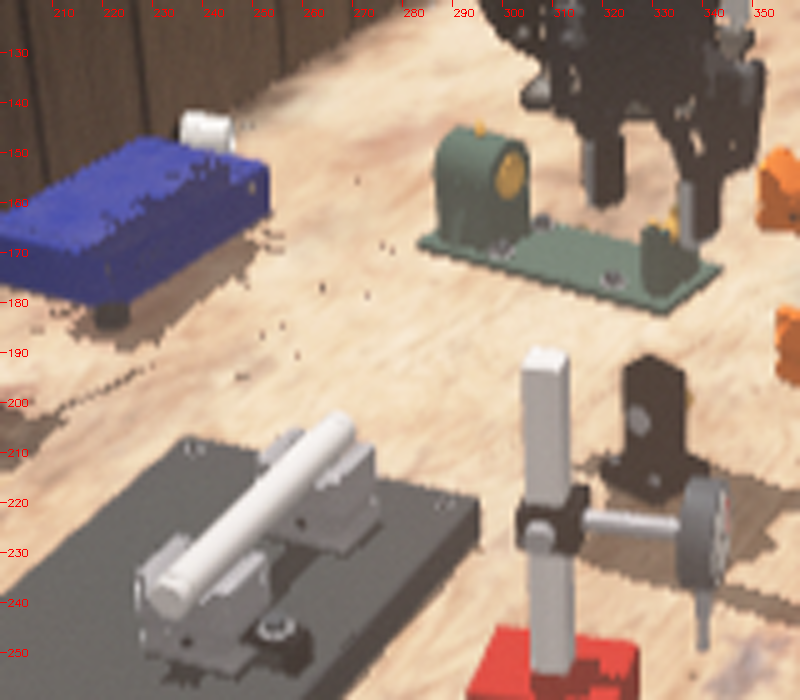

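```bash
python3 - <<'E'
from h import *
T=lambda u,v,z:onz("top",185+u/6-.5,110+v/6-.5,z)[:2].round(4)
a,b=T(160,320,.070),T(543,299,.070);print("shaft",a,b,(a+b)/2,np.linalg.norm(a-b),np.arctan2(-(a-b)[0],(a-b)[1]))
print("fixed BL BR FL",T(192,264,.069),T(277,260,.069),T(192,376,.069))
print("loose BL BR FL",T(437,251,.069),T(520,250,.069),T(440,359,.069))
print("scene left end", onz("scene",200+170/5-.5,120+595/5-.5,.067), "scene right top",onz("scene",200+340/5-.5,120+415/5-.5,.077))
E
```

```text
shaft [0.5611 0.3125] [0.5711 0.1394] [0.5661  0.22595] 0.17338860977584428 0.057705936556953843
fixed BL BR FL [0.5876 0.2995] [0.5895 0.2609] [0.5354 0.2971]
loose BL BR FL [0.5938 0.1883] [0.5944 0.1505] [0.5435 0.1855]
scene left end [0.56119429 0.30705449 0.067     ] scene right top [0.56677744 0.14596089 0.077     ]
```

jog_arm:
  targets:
    - [[0,0,0,0,0,0.04,0.06],[0,0,0,0,0,0.08,0.06],[0,0,0,0,0,0.11,0.06],[0,0,0,0,0,0.124,0.06],[0,0,0,0,0,0.124,0.06],[0,0,0,0,0,0.124,0.02],[0,0,0,0,0,0.124,0.02],[0,0,0,0,0,0.124,0.02],[0,0,0,0,0,0.124,0.02],[0,0,0,0,0,0.124,0.02]]

```text
time_s: 18.65
position: [0.4505, 0.0199, 0.0172]
tool_rot: [[0.932, -0.362, 0.003], [-0.362, -0.932, 0.001], [0.002, -0.001, -1.0]]
wrist_force: [-1.1, 1.9, 6.4]
grip_width: 0.0292
```

```bash
python3 plan.py .560 .3405 .14 .037; python3 - <<'E'
from h import *
s=viewer.camera("scene")
zoom(s,290,130,80,100,6,"q5s.png")
E
```

```text
rot [-0.001  -0.0025 -0.4072] shift [-0.0137 -0.3387 -0.1224] yaw -0.3702 pos [0.4505 0.0199 0.0172] w 0.0292 t 18.65
```

View pics/q5s.png

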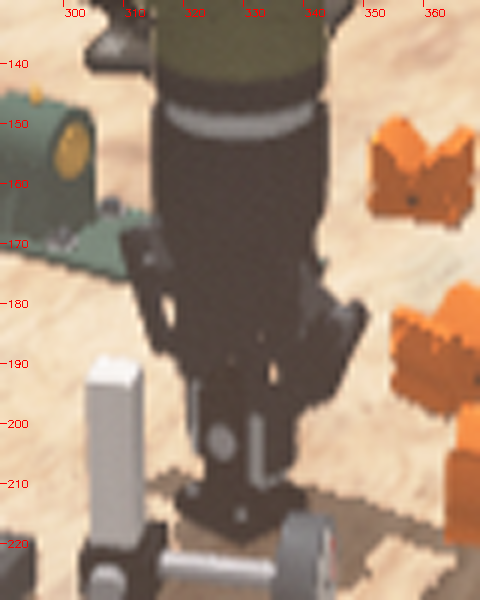

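jog_arm:
  targets:
    - [[0,0,0,0,0,-0.02,0.02],[0,0,0,0,0,-0.06,0.02],[0,0,0,0,0,-0.1,0.02],[0,0,0,0,0,-0.13,0.02],[0,0,0,0,0,-0.13,0.02]]

```text
time_s: 19.2
position: [0.4525, 0.0192, 0.1504]
tool_rot: [[0.932, -0.362, 0.01], [-0.362, -0.932, -0.001], [0.01, -0.003, -1.0]]
wrist_force: [1.5, 0.1, -3.6]
grip_width: 0.0295
```

```bash
python3 plan.py .560 .346 .146 .037
```

```text
rot [-0.0006 -0.0104 -0.4071] shift [-0.018  -0.3436  0.0052] yaw -0.3701 pos [0.4525 0.0192 0.1504] w 0.0295 t 19.2
```

jog_arm:
  targets:
    - [[0,0,-0.08,-0.001,-0.03,0,0.02],[0,0,-0.16,-0.003,-0.07,0,0.02],[0,0,-0.24,-0.005,-0.11,0,0.02],[0,0,-0.32,-0.006,-0.15,0,0.02],[0,0,-0.407,-0.008,-0.19,0,0.02],[0,0,-0.407,-0.01,-0.23,0,0.02],[0,0,-0.407,-0.012,-0.27,0,0.02],[0,0,-0.407,-0.014,-0.31,0,0.02],[0,0,-0.407,-0.015,-0.335,0,0.02],[0,0,-0.407,-0.015,-0.344,0,0.02]]

```text
time_s: 20.2
position: [0.5587, 0.3472, 0.1418]
tool_rot: [[0.999, 0.039, -0.004], [0.039, -0.999, -0.002], [-0.004, 0.002, -1.0]]
wrist_force: [0.1, -0.2, -3.0]
grip_width: 0.029
```

jog_arm:
  targets:
    - [[0,0,0,0,0,0,0.02],[0,0,0,0,0,0,0.02]]

```text
time_s: 20.4
position: [0.5588, 0.3444, 0.1437]
tool_rot: [[0.999, 0.037, -0.003], [0.037, -0.999, -0.002], [-0.003, 0.002, -1.0]]
wrist_force: [-0.8, -0.5, -3.6]
grip_width: 0.0294
```

```bash
python3 plan.py .560 .346 .055 .037; python3 - <<'E'
from h import *
s=viewer.camera("scene");t=viewer.camera("top")
zoom(s,180,120,110,140,5,"q6s.png");zoom(t,180,100,120,100,6,"q6.png")
E
```

```text
rot [ 0.0019  0.0027 -0.0003] shift [ 0.0015 -0.0017  0.0887] yaw 0.0367 pos [0.5588 0.3444 0.1437] w 0.0294 t 20.4
```

View pics/q6s.png

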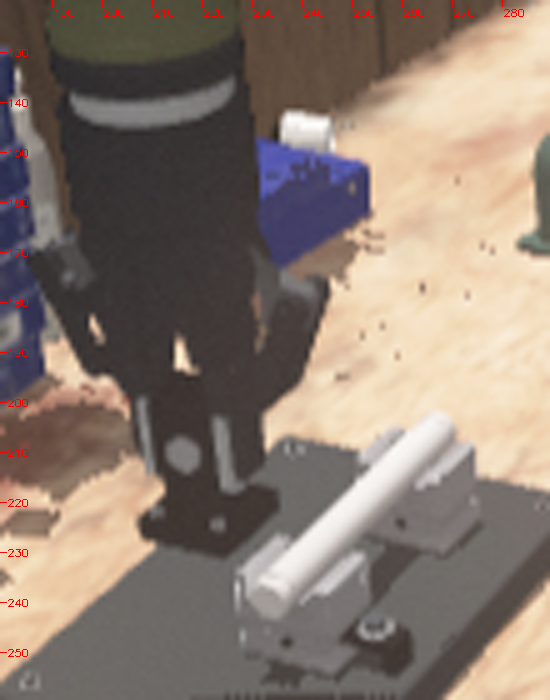

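View pics/q6.png

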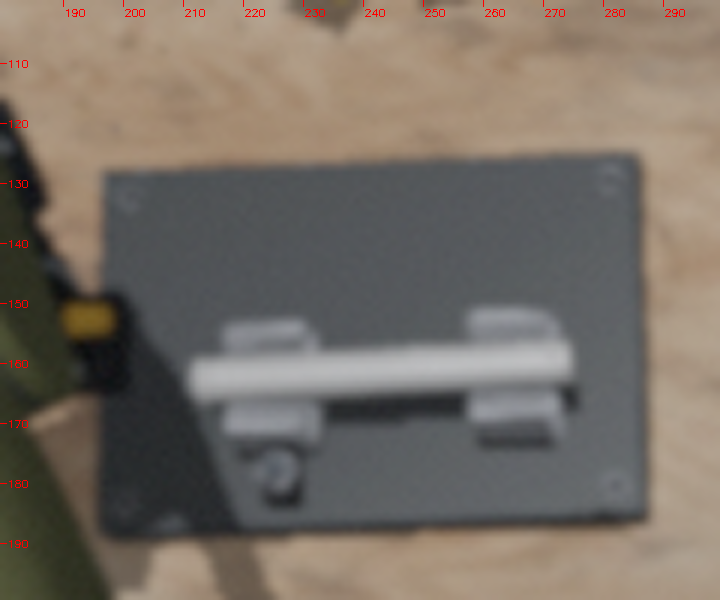

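```bash
python3 - <<'E'
from h import *
print(onz("top",199,152.7,.169),onz("top",211.1,163,.067))
print(P["top"]["t"])
# stop foot in scene: near corner, right corner
print(onz("scene",180+222/5-.5,120+556/5-.5,.127),onz("scene",180+280/5-.5,120+500/5-.5,.127+.006),onz("scene",180+138/5-.5,120+530/5-.5,.127+.006))
E
```

```text
[0.5617704  0.31384635 0.169     ] [0.5614169  0.31351431 0.067     ]
[0.01070225 0.47719308 1.00280526]
[0.53954495 0.36392636 0.127     ] [0.53678268 0.32383488 0.133     ] [0.57827732 0.36920914 0.133     ]
```

jog_arm:
  targets:
    - [[0,0,0,0,-0.0015,0.03,0.02],[0,0,0,0,-0.0015,0.05,0.02],[0,0,0,0,-0.0015,0.06,0.02],[0,0,0,0,-0.0015,0.06,0.02],[0,0,0,0,-0.0015,0.06,0.02]]

```text
time_s: 21.0
position: [0.5602, 0.347, 0.0865]
tool_rot: [[0.999, 0.036, 0.001], [0.036, -0.999, 0.001], [0.001, -0.0, -1.0]]
wrist_force: [-0.7, -0.3, -4.3]
grip_width: 0.0296
```

```bash
python3 plan.py .560 .346 .0415 .037; python3 - <<'E'
from h import *
s=viewer.camera("scene");t=viewer.camera("top")
zoom(s,180,160,110,110,6,"q7s.png");zoom(t,180,130,60,50,10,"q7.png",5)
E
```

```text
rot [-0.0005 -0.0011 -0.0006] shift [-0.0003  0.001   0.045 ] yaw 0.0364 pos [0.5602 0.347  0.0865] w 0.0296 t 21.0
```

View pics/q7s.png

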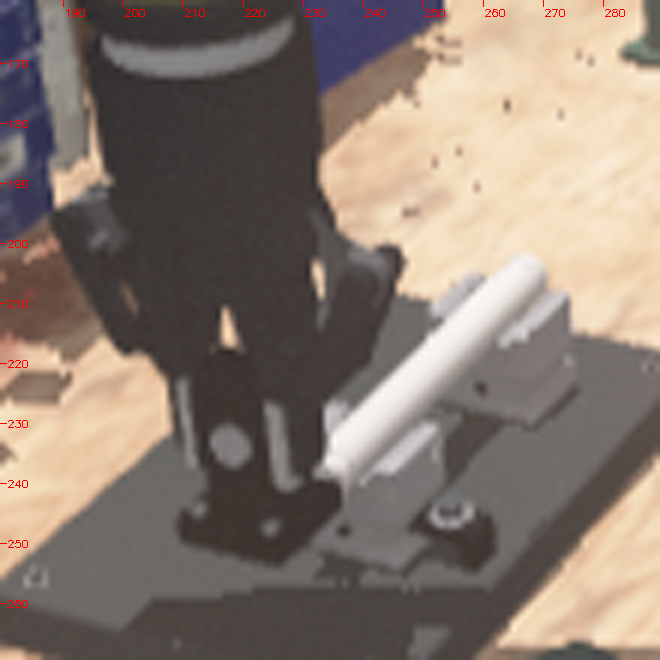

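View pics/q7.png

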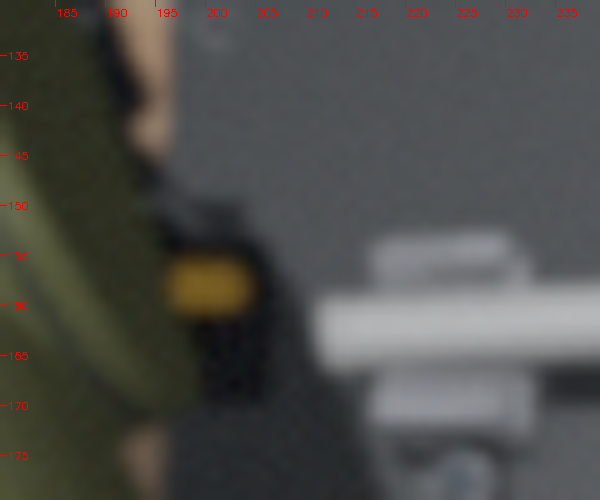

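```bash
python3 - <<'E'
from h import *
print(onz("top",204.8,158,.112),onz("top",180+317/10-.5,130+330/10-.5,.068))
E
```

```text
[0.56348912 0.3170571  0.112     ] [0.56256379 0.31300924 0.068     ]
```

jog_arm:
  targets:
    - [[0,0,0,0,0,0.02,0.02],[0,0,0,0,0,0.034,0.02],[0,0,0,0,0,0.04,0.02],[0,0,0,0,0,0.042,0.02],[0,0,0,0,0,0.0435,0.02],[0,0,0,0,0,0.0435,0.02]]

```text
time_s: 21.7
position: [0.56, 0.3475, 0.0426]
tool_rot: [[0.999, 0.037, 0.001], [0.037, -0.999, 0.0], [0.001, -0.0, -1.0]]
wrist_force: [-0.4, 0.1, -3.8]
grip_width: 0.0292
```

jog_arm:
  targets:
    - [[0,0,0,0,0.002,0,0.02],[0,0,0,0,0.002,0.001,0.02],[0,0,0,0,0.002,0.002,0.02],[0,0,0,0,0.002,0.002,0.02]]

```text
time_s: 22.1
position: [0.5604, 0.3453, 0.0422]
tool_rot: [[0.999, 0.037, 0.001], [0.037, -0.999, 0.0], [0.001, -0.0, -1.0]]
wrist_force: [-3.0, -1.6, 5.5]
grip_width: 0.0295
```

Down (force has reversed to +5.5 N). Now I'll release and retreat.

jog_arm:
  targets:
    - [[0,0,0,0,0,0,0.055],[0,0,0,0,0,0,0.055],[0,0,0,0,0,0,0.055],[0,0,0,0,0,0,0.055],[0,0,0,0,0,-0.03,0.055],[0,0,0,0,0,-0.08,0.055],[0,0,0,0,0,-0.13,0.055],[0,0,0,0,0,-0.18,0.055],[0,0,0,0,0,-0.22,0.055],[0,0,0,0,0,-0.22,0.055]]

```text
time_s: 23.1
position: [0.5629, 0.3469, 0.2697]
tool_rot: [[0.999, 0.037, 0.013], [0.037, -0.999, 0.007], [0.013, -0.006, -1.0]]
wrist_force: [0.1, -0.1, 1.2]
grip_width: 0.0549
```

```bash
python3 plan.py .402 .234 .26 -1.36; python3 - <<'E'
from h import *
s=viewer.camera("scene");t=viewer.camera("top")
zoom(s,180,190,110,80,7,"q8s.png");zoom(t,180,130,60,50,10,"q8.png",5)
E
```

```text
rot [-0.0146 -0.0068  1.397 ] shift [-0.165   0.1069  0.0068] yaw 0.037 pos [0.5629 0.3469 0.2697] w 0.0549 t 23.1
```

View pics/q8s.png

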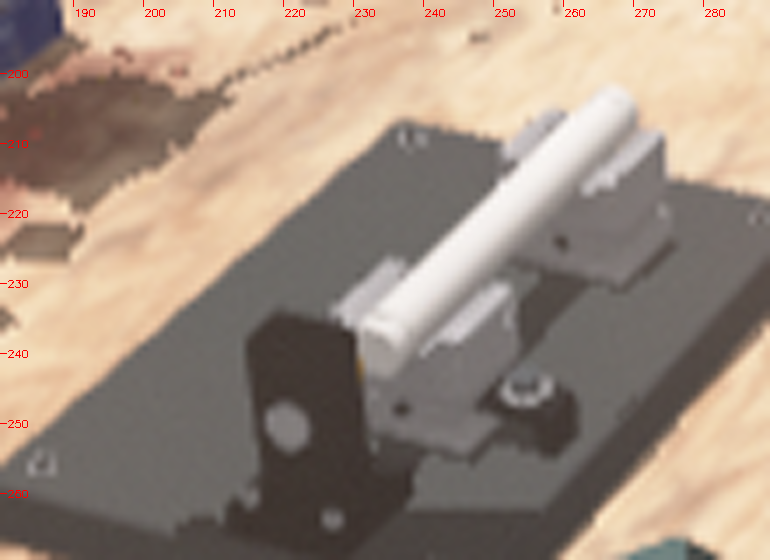

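View pics/q8.png

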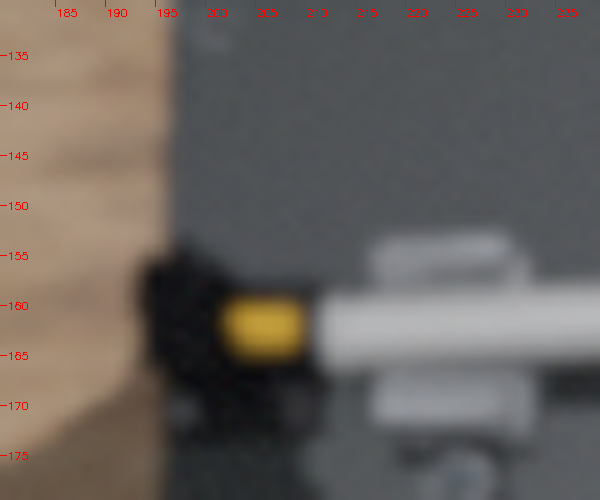

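jog_arm:
  targets:
    - [[0,0,0.1,-0.016,0.01,0,0.055],[0,0,0.24,-0.035,0.023,0,0.055],[0,0,0.39,-0.055,0.036,0,0.055],[0,0,0.54,-0.075,0.049,0,0.055],[0,0,0.69,-0.095,0.062,0,0.055],[0,0,0.84,-0.115,0.075,0,0.055],[0,0,0.99,-0.13,0.085,0,0.055],[0,0,1.14,-0.145,0.095,0,0.055],[0,0,1.28,-0.155,0.102,0,0.055],[0,0,1.38,-0.161,0.106,0,0.055]]

```text
time_s: 24.2
position: [0.401, 0.2324, 0.2572]
tool_rot: [[0.221, -0.975, -0.004], [-0.975, -0.221, -0.002], [0.001, 0.005, -1.0]]
wrist_force: [-0.5, 0.4, 0.4]
grip_width: 0.0553
```

jog_arm:
  targets:
    - [[0,0,0.017,0,0,0,0.055],[0,0,0.017,0,0,0,0.055],[0,0,0.017,0,0,0,0.055]]

```text
time_s: 24.5
position: [0.4027, 0.2334, 0.2591]
tool_rot: [[0.211, -0.978, -0.002], [-0.978, -0.211, -0.001], [0.0, 0.002, -1.0]]
wrist_force: [0.1, -0.5, -0.3]
grip_width: 0.0552
```

```bash
python3 plan.py .403 .233 .13 -1.36; python3 - <<'E'
from h import *
s=viewer.camera("scene")
zoom(s,250,80,110,200,4,"w1.png")
E
```

```text
rot [ 0.0017 -0.0003  0.0015] shift [ 0.0004 -0.0004  0.1291] yaw -1.3585 pos [0.4027 0.2334 0.2591] w 0.0552 t 24.5
```

View pics/w1.png

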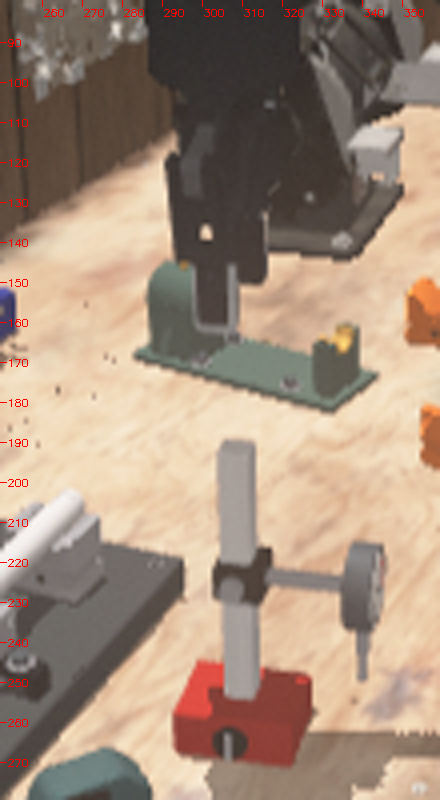

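jog_arm:
  targets:
    - [[0,0,0,0,0,0.03,0.055],[0,0,0,0,0,0.06,0.055],[0,0,0,0,0,0.09,0.055],[0,0,0,0,0,0.115,0.055],[0,0,0,0,0,0.128,0.055],[0,0,0,0,0,0.128,0.055]]

```text
time_s: 25.15
position: [0.4016, 0.2329, 0.1299]
tool_rot: [[0.21, -0.978, -0.004], [-0.978, -0.21, -0.002], [0.001, 0.004, -1.0]]
wrist_force: [-0.9, -0.1, -0.1]
grip_width: 0.055
```

```bash
python3 plan.py .403 .233 .13 -1.36; python3 - <<'E'
from h import *
s=viewer.camera("scene")
zoom(s,270,140,90,100,6,"w2.png")
E
```

```text
rot [ 0.0045 -0.0009  0.0005] shift [ 0.0002 -0.0014 -0.0001] yaw -1.3595 pos [0.4016 0.2329 0.1299] w 0.055 t 25.15
```

View pics/w2.png

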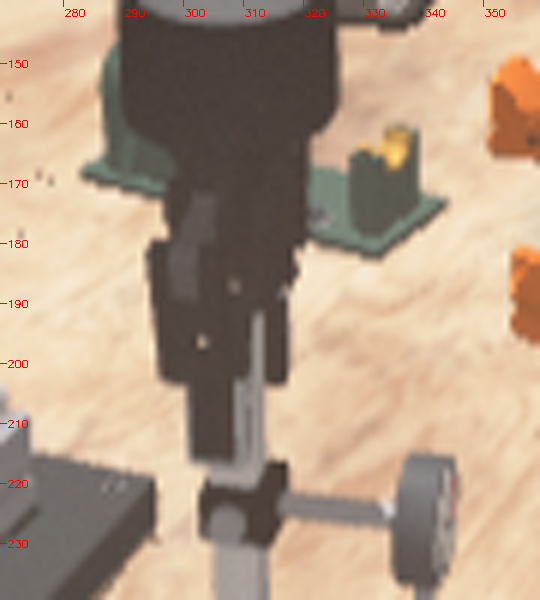

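jog_arm:
  targets:
    - [[0,0,0,0,0,-0.003,0.055],[0,0,0,0,0,-0.003,0.01],[0,0,0,0,0,-0.003,0.01],[0,0,0,0,0,-0.003,0.01],[0,0,0,0,0,-0.003,0.01],[0,0,0,0,0,-0.003,0.01],[0,0,0,0,0,-0.003,0.01]]

```text
time_s: 25.9
position: [0.4036, 0.234, 0.1364]
tool_rot: [[0.209, -0.978, 0.002], [-0.978, -0.209, 0.002], [-0.001, -0.002, -1.0]]
wrist_force: [-0.2, 2.3, 4.9]
grip_width: 0.0175
```

```bash
python3 plan.py .403 .233 .13 -1.36; python3 - <<'E'
from h import *
s=viewer.camera("scene")
zoom(s,270,140,90,100,6,"w3.png")
E
```

```text
rot [-0.0024  0.0012 -0.0001] shift [0.0008 0.0008 0.0064] yaw -1.3601 pos [0.4036 0.234  0.1364] w 0.0175 t 25.9
```

View pics/w3.png

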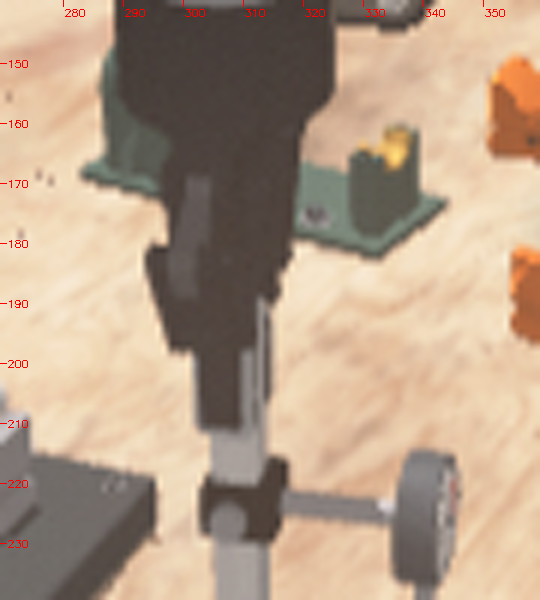

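jog_arm:
  targets:
    - [[0,0,0,0,0,-0.01,0.01],[0,0,0,0,0,-0.03,0.01],[0,0,0,0,0,-0.055,0.01],[0,0,0,0,0,-0.08,0.01],[0,0,0,0,0,-0.1,0.01],[0,0,0,0,0,-0.115,0.01],[0,0,0,0,0,-0.12,0.01],[0,0,0,0,0,-0.12,0.01],[0,0,0,0,0,-0.12,0.01]]

```text
time_s: 26.85
position: [0.402, 0.2329, 0.2533]
tool_rot: [[0.209, -0.978, -0.003], [-0.978, -0.209, -0.001], [0.001, 0.003, -1.0]]
wrist_force: [-0.2, 0.4, -7.8]
grip_width: 0.0169
```

```bash
python3 plan.py .636 .2286 .254 -1.534; python3 - <<'E'
from h import *
s=viewer.camera("scene")
zoom(s,250,90,110,170,4,"w4.png")
E
```

```text
rot [ 0.003  -0.0011  0.1739] shift [ 0.0532 -0.2279 -0.0014] yaw -1.3601 pos [0.402  0.2329 0.2533] w 0.0169 t 26.85
```

View pics/w4.png

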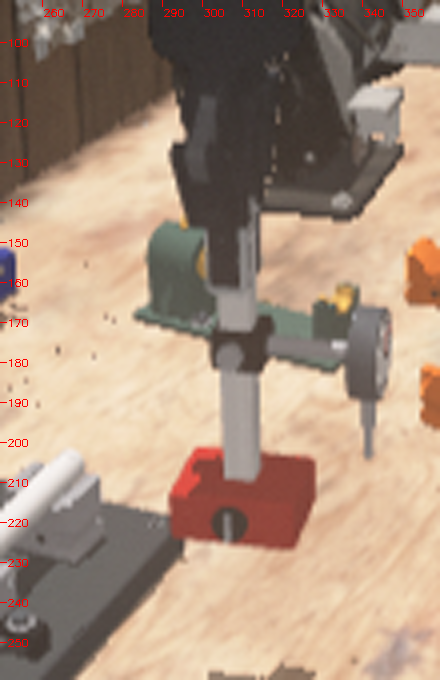

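jog_arm:
  targets:
    - [[0,0,0.02,0.003,-0.012,0,0.01],[0,0,0.06,0.009,-0.037,0,0.01],[0,0,0.1,0.016,-0.068,0,0.01],[0,0,0.14,0.024,-0.1,0,0.01],[0,0,0.174,0.031,-0.132,0,0.01],[0,0,0.174,0.039,-0.164,0,0.01],[0,0,0.174,0.046,-0.194,0,0.01],[0,0,0.174,0.051,-0.215,0,0.01],[0,0,0.174,0.054,-0.226,0,0.01],[0,0,0.174,0.054,-0.227,0,0.01]]

```text
time_s: 27.9
position: [0.6371, 0.2274, 0.2535]
tool_rot: [[0.035, -0.999, -0.002], [-0.999, -0.035, -0.001], [0.001, 0.002, -1.0]]
wrist_force: [-0.9, -0.4, -6.8]
grip_width: 0.0173
```

jog_arm:
  targets:
    - [[0,0,0,0,0,0,0.01],[0,0,0,0,0,0,0.01],[0,0,0,0,0,0,0.01]]

```text
time_s: 28.2
position: [0.6353, 0.2283, 0.2554]
tool_rot: [[0.037, -0.999, 0.0], [-0.999, -0.037, 0.0], [-0.0, -0.0, -1.0]]
wrist_force: [-0.5, -0.3, -8.2]
grip_width: 0.0172
```

```bash
python3 plan.py .636 .2286 .160 -1.534; python3 - <<'E'
from h import *
s=viewer.camera("scene");t=viewer.camera("top")
zoom(s,180,90,120,180,4,"w5.png");zoom(t,185,110,115,90,6,"w5t.png")
E
```

```text
rot [-0.      0.0001  0.0005] shift [-0.0003 -0.0008  0.0954] yaw -1.5335 pos [0.6353 0.2283 0.2554] w 0.0172 t 28.2
```

View pics/w5.png

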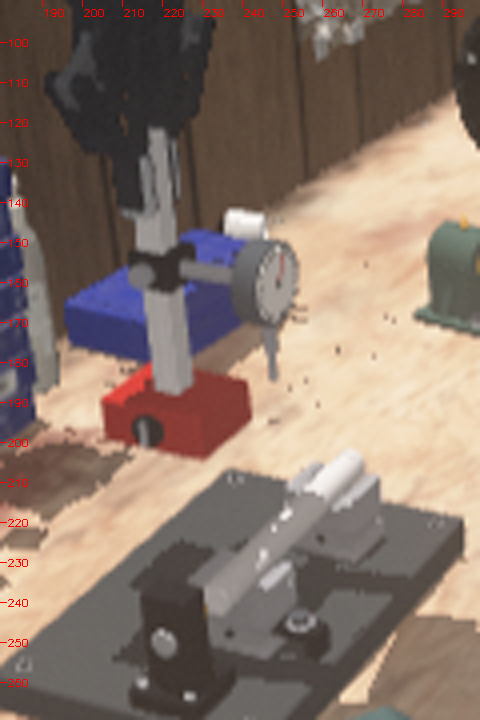

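View pics/w5t.png

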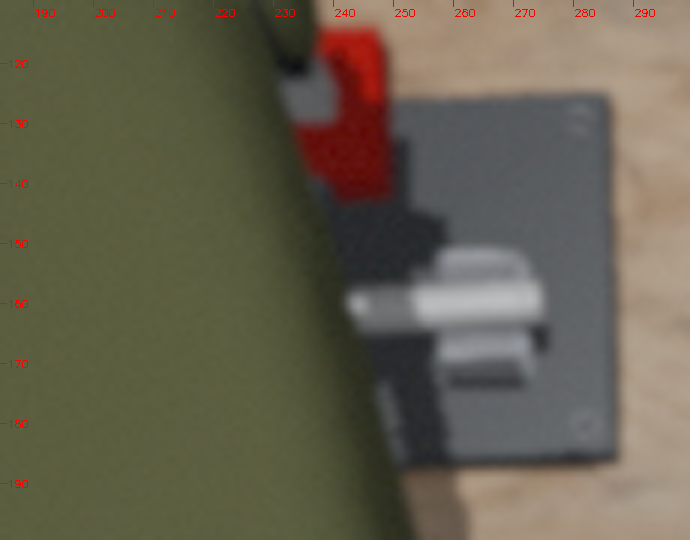

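```bash
python3 - <<'E'
from h import *
for z in(.15,.31): print("col",z,proj("scene",(.635,.2283,z)))
print("front right corner",onz("top",249.5,142.8,.12),onz("top",249.3,142.8,.15)," pred",.635-.035+.028*.037,.2283-.028-.035*.037)
print("plunger tip",onz("scene",180+273/4-.5,90+380/4-.5,.120+.047),"pred",.635-.07,.2283-.0026)
E
```

```text
col 0.15 [223.150667  185.5917642]
col 0.31 [215.43710641 121.91438534]
front right corner [0.60225026 0.20036086 0.12      ] [0.5930076  0.19494891 0.15      ]  pred 0.601036 0.19900500000000002
plunger tip [0.56459136 0.22713663 0.167     ] pred 0.565 0.2257
```

jog_arm:
  targets:
    - [[0,0,0,0,-0.001,0.015,0.01],[0,0,0,0,-0.001,0.035,0.01],[0,0,0,0,-0.001,0.055,0.01],[0,0,0,0,-0.001,0.068,0.01],[0,0,0,0,-0.001,0.076,0.01],[0,0,0,0,-0.001,0.08,0.01],[0,0,0,0,-0.001,0.08,0.01],[0,0,0,0,-0.001,0.08,0.01]]

```text
time_s: 29.1
position: [0.6377, 0.2283, 0.1763]
tool_rot: [[0.037, -0.999, 0.002], [-0.999, -0.037, 0.001], [-0.0, -0.002, -1.0]]
wrist_force: [-0.1, 0.3, -7.4]
grip_width: 0.0174
```

```bash
python3 plan.py .636 .2286 .160 -1.534; python3 - <<'E'
from h import *
s=viewer.camera("scene")
zoom(s,190,140,100,125,5,"w6.png")
E
```

```text
rot [-0.0019  0.0004  0.    ] shift [-0.0004  0.0017  0.0163] yaw -1.534 pos [0.6377 0.2283 0.1763] w 0.0174 t 29.1
```

View pics/w6.png

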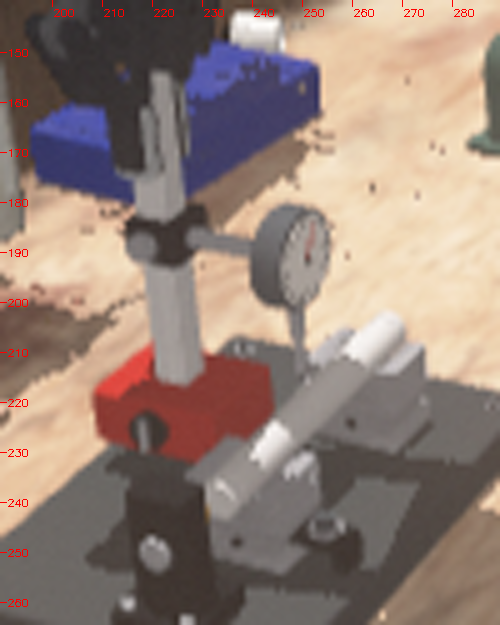

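jog_arm:
  targets:
    - [[0,0,0,0,0.001,0.004,0.01],[0,0,0,0,0.001,0.008,0.01],[0,0,0,0,0.001,0.012,0.01],[0,0,0,0,0.001,0.013,0.01],[0,0,0,0,0.001,0.013,0.01]]

```text
time_s: 29.65
position: [0.6359, 0.228, 0.1619]
tool_rot: [[0.037, -0.999, -0.001], [-0.999, -0.037, -0.0], [0.0, 0.001, -1.0]]
wrist_force: [-0.3, 0.6, -6.2]
grip_width: 0.0172
```

jog_arm:
  targets:
    - [[0,0,0,0,0,0.001,0.01],[0,0,0,0,0,0.002,0.01],[0,0,0,0,0,0.002,0.01]]

```text
time_s: 29.95
position: [0.6363, 0.2282, 0.1615]
tool_rot: [[0.037, -0.999, 0.001], [-0.999, -0.037, 0.0], [-0.0, -0.001, -1.0]]
wrist_force: [-3.3, -0.2, -0.3]
grip_width: 0.0171
```

jog_arm:
  targets:
    - [[0,0,0,0,0,0.001,0.01],[0,0,0,0,0,0.001,0.01]]

```text
time_s: 30.15
position: [0.6365, 0.2283, 0.1615]
tool_rot: [[0.037, -0.999, 0.001], [-0.999, -0.037, 0.0], [-0.0, -0.001, -1.0]]
wrist_force: [-4.1, -0.1, 4.9]
grip_width: 0.0171
```

```bash
python3 - <<'E'
from h import *
s=viewer.camera("scene")
zoom(s,190,140,100,125,5,"w7.png")
E
```

```text
(no output)
```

View pics/w7.png

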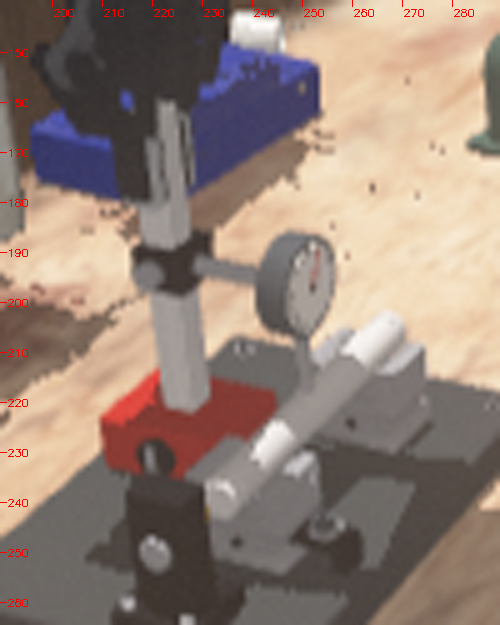

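Down and firm: extra travel raises the force without moving. Releasing slowly, then lifting straight up.

jog_arm:
  targets:
    - [[0,0,0,0,0,-0.001,0.01],[0,0,0,0,0,-0.001,0.03],[0,0,0,0,0,-0.001,0.045],[0,0,0,0,0,-0.001,0.045],[0,0,0,0,0,-0.001,0.045],[0,0,0,0,0,-0.02,0.045],[0,0,0,0,0,-0.05,0.045],[0,0,0,0,0,-0.09,0.045],[0,0,0,0,0,-0.13,0.045],[0,0,0,0,0,-0.13,0.045]]

```text
time_s: 31.2
position: [0.6391, 0.2289, 0.2981]
tool_rot: [[0.037, -0.999, 0.013], [-0.999, -0.037, 0.004], [-0.003, -0.014, -1.0]]
wrist_force: [0.3, 0.2, 0.7]
grip_width: 0.0451
```

jog_arm:
  targets:
    - [[0,0,0,0.04,0,0,0.045],[0,0,0,0.08,0,0,0.045],[0,0,0,0.12,0,0,0.045],[0,0,0,0.16,0,0,0.045],[0,0,0,0.2,0,0,0.045],[0,0,0,0.24,0,0,0.045],[0,0,0,0.28,0,0,0.045],[0,0,0,0.32,0,0,0.045],[0,0,0,0.35,0,0,0.045],[0,0,0,0.35,0,0,0.045]]

```text
time_s: 32.2
position: [0.6487, -0.1255, 0.2884]
tool_rot: [[0.032, -0.999, -0.0], [-0.999, -0.032, -0.001], [0.001, 0.0, -1.0]]
wrist_force: [0.4, 0.9, 0.3]
grip_width: 0.0453
```

```bash
python3 - <<'E'
from h import *
s=viewer.camera("scene");t=viewer.camera("top")
zoom(s,170,140,140,145,5,"z1.png");zoom(t,175,95,130,110,6,"z1t.png")
E
```

```text
(no output)
```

View pics/z1.png

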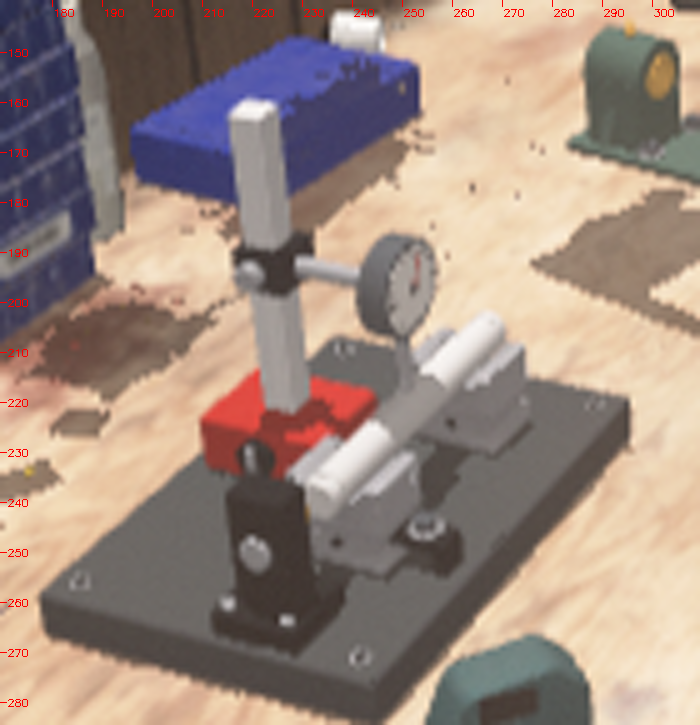

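View pics/z1t.png

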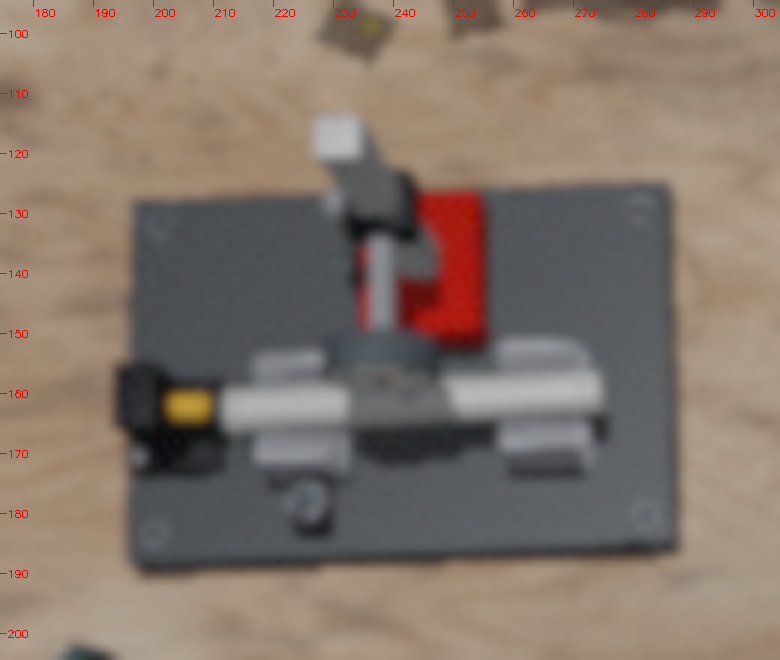

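```bash
python3 - <<'E'
from h import *
T=lambda u,v,z:onz("top",175+u/6-.5,95+v/6-.5,z)[:2].round(4)
F=np.array([.5625,.280]);c,s=np.cos(.037),np.sin(.037)
loc=lambda p:(np.array([[c,s],[-s,c]])@(np.array(p)-F)).round(4)
print("gauge col top",T(338,138,.215),loc(T(338,138,.215)))
a,b=T(485,193,.055),T(487,343,.055);print("base right edge top",a,b,loc((a+b)/2))
L,R=T(220,408,.068),T(602,388,.068);print("shaft",loc(L),loc(R),loc((L+R)/2))
print("button tip",loc(T(212,405,.067)))
bl,br,fl=T(498,341,.069),T(583,340,.069),T(500,450,.069);print("loose c",loc((br+fl)/2))
bl,br,fl=T(252,354,.069),T(336,350,.069),T(252,466,.069);print("fixed c",loc((br+fl)/2))
print("tau/force",r.observe()["wrist_force"].round(1),r.observe()["time_s"])
E
```

```text
gauge col top [0.635  0.2277] [ 0.0705 -0.0549]
base right edge top [0.6691 0.1983] [0.5968 0.1953] [ 0.0673 -0.0857]
shaft [0.0013 0.0331] [ 0.0044 -0.1402] [ 0.0029 -0.0535]
button tip [0.0031 0.037 ]
loose c [ 0.002  -0.1129]
fixed c [-0.0001 -0.0007]
tau/force [-0.6  1.1 -1.2] 32.3
```

```bash
python3 -c "
from bench import r
print(r.finish_job())"
```

```text
the job is handed in; nothing more can be done
None
```

I completed the run-out setup and handed it in at about 32 s. The hand-in gives no verdict, so what follows is my own camera check.

The loose V-block, shaft, end stop and dial gauge are all on the plate, released and with the arm well clear. My last positions, in the clamped V-block's frame:

| Item | Measured | Wanted |
|---|---|---|
| Loose V-block | x +2 mm, y about −112 mm | x within ±8 mm, y −98 to −122 mm |
| Shaft middle | x +3 mm, y −53.5 mm, lying in both Vs | x within ±8 mm, y −43 to −67 mm |
| Brass button | about 4–5 mm from the shaft end, about 2–3 mm off line | gap within 10 mm, in line within ±10 mm |
| Gauge column | x 70.5 mm, y −55 mm, upright | x 55–85 mm, y −40 to −70 mm |

- **Accuracy:** the positions are good to about 2–3 mm. The top view reads the shaft as 173 mm long instead of 170 mm.
- **Plunger:** the tip is on the shaft in the pictures. I did not measure how far it is pushed in; the geometry gives about 5 mm.
- **Tape measure and red screwdriver:** the moves stayed clear of both, but I did not measure their positions again at the end.
- **Height readings disagreed:** the cameras and contacts showed the fingers roughly 30 mm higher than the reported tool height. The first close on the V-block therefore passed above it without touching. From then on I took heights from the pictures and contact forces.

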